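Make up the hinge-fitting kit and the finishing kit

ROBOT

A 6-joint arm with a two-finger parallel gripper is mounted at the origin on a cart in front of the work surface, level with it; the furniture and walls round the work are solid. World frame = base frame: x ahead of the robot, y to its left, z up, the work surface at z = 0. Lengths are in m, angles in rad, forces in N, time in s.
With the tool pointing down it reaches from about 0.4 to 0.925 m from the base axis. Payload 12.5 kg.
Tool frame: the origin (TCP) lies midway between the tips of the shut fingers; the grasp point (between the pads) lies 19 mm behind it (bot.tcp_to_grasp is the distance from the TCP to the grasp point, in m); z points along the fingers, y is the line along which they close (so a half turn about z gives the same grasp; the last joint's range is limited). The gripper opens to 95 mm and grips with 3 to 60 N. Pads are 20 mm wide; open, the fingers measure 119 mm over their backs; the gripper's body (75 mm by 180 mm) begins 59 mm behind the grasp point.
Start: joints at [1.13, 0.491, 1.559, -0, 1.092, -0.106], TCP at [0.205, 0.59, 0.215] pointing down, gripper open.
Joint ranges: [-3.1, 3.1], [-0.84, 2.19], [0.05, 2.79], [-1.13, 4.28], [0.06, 2.93], [-2.69, 2.69]. Speed limits (rad/s): [2.22, 2.22, 2.79, 3.14, 3.14, 3.14].

INTERFACE

Orientations are given as a unit quaternion [w, x, y, z].
In Python, from workcell import bot gives the robot as it stands.
- The arm moves only by the tool arm_command, never from a script. Its arguments are lists of equal length, an entry for each row: "translation": the shift along the tool's x, y, z in units of 30 mm (1.0 is 30 mm), a list of three; "rot": the turn, a rotation vector about the tool's x, y, z in degrees, a list of three; "fingers": the closure, from -1 (fully open) to 1 (shut). A call has 1 to 12 rows; each row shifts and turns the commanded pose from where the row before left it, along the tool's axes as they then stand; what a row does not reach is not made up. A row lasts 1/12 s, in which the tool goes at most 41.7 mm and 7.16 degrees, less where a joint would pass 70% of its speed; a pose out of reach is approached as far as the arm can. A call is refused whole if a number of a shift passes 1 or a number of a turn 7.16, either way. A call with a gripper value outside its range is refused whole. The fingers move at their own pace and stop on an object; "force" is the grip in N (left out, the last holds). Time passes only in rows, so rows that do not move let the fingers close. It gives the time, the measured TCP pose, the force, the opening and the grip force at its end, in the units of the state.
- bot.get_state(): the state, without advancing time (a new reading comes with each control period).
- bot.capture(name): name is "side" or "top" or "wrist"; returns a dict with "img" (400x640x3 uint8, red, green, blue), "fx", "fy", "cx", "cy" (pixels), "extrinsics" (4x4, takes a point from camera to world coordinates). Camera axes: x right, y up, looking along -z (the intrinsics and any distortion apply to the point x, -y, -z); pixel columns grow to the right and rows downward; lengths in m; the calibration is good to about 2 mm. A picture is of the moment at which its call begins. There is no depth.
- bot.finish_job(): hands the job in; it is judged then, once.
The state is a dict: "time": time; "joint_pos": joint angles; "joint_vel": joint speeds; "joint_torque": joint torques, N m; "tool_pos": TCP position; "tcp_rot": TCP orientation; "contact_force": force on the tool from outside, world axes, zero at the start; "wrist_torque": the same for the moment, N m; "width": finger opening in m; "finger_force": force on a finger pad.
Only numpy, scipy, OpenCV 4.12 (cv2) and the standard library are available. Lean on these libraries where they do the work, as an engineer would, in place of code of your own. Each camera call takes 0.05 s, during which the arm holds its last target. There are 200 camera calls.

TASK

Make up tomorrow's two kits in the foam-lined trays. The hinge-fitting tray (yellow cut-outs) gets the narrow chisel (red-brown handle; not the wide pale one), the whetstone and the jar of screws; the finishing tray (blue cut-outs) gets the brush and the sanding block. Bed each thing right down in the cut-out made for it, the chisel and the brush the way round that fits; keep the jar upright, and leave the stain tin and the marking gauge where they are.

Things in the scene. Friction and masses are not known exactly. Their poses are not given: they have to be found in the camera images.
- hinge_tray: Fixed 310x170 mm tray of dark foam, YELLOW cut-outs. Origin: centre of underside, on the bench; x lengthwise. Foam top z 24, rim 27. In its frame, mm: chisel cut-out centre (0,-50), floor z 12, handle part x -139..10 44 wide, blade part x 10..139 24 wide (blade to +x); stone 78x42 at (-70,30), floor 16, finger cut 34x62 (x by y) across its middle; jar well dia 82 at (94,27), floor 10.
- finishing_tray: Fixed 225x190 mm tray of dark foam, BLUE cut-outs. Origin: centre of underside, on the bench; x lengthwise. Foam top z 24, rim 27. In its frame, mm: brush cut-out centre (0,49), floor z 17, bristle part x -48..96 66 wide, handle part x -96..-48 42 wide (bristles to +x); sanding block cut-out 128 (x) x 79 (y) at (-33,-42.5), floor 13.
- narrow_chisel: Bevel chisel 260 mm long, dark red-brown turned handle, narrow 12 mm blade, 0.17 kg. Origin: mid-length, underside; x towards the cutting edge, z up. Handle x -130..-15 mm, up to 28 wide and 29 high (grip across at about x -50); blade x 15..130 mm, z 3..13. In its cut-out its origin is over the cut-out's centre.
- chisel_edge (a point): The cutting edge of the narrow chisel: 130 mm from its origin along its x, 8 mm above its underside.
- whetstone: Small dark oil stone, 62 x 26 x 16 mm, lying flat; 0.08 kg. Origin: centre of its underside; x along its length.
- screw_jar: Closed whitish jar of screws with a brown lid, upright, 66 mm diameter, 98 mm high; about 0.34 kg. Origin: centre of its underside, z up. Grip round its body at about half height.
- brush: Flat brush 175x50x14 mm, blue-grey handle, metal band, brown bristles; 0.09 kg. Origin: mid-length, underside; x from handle to bristles. 50 mm wide and 14 thick from x 5 to 88 (grip across at about x 18); the handle is 44 wide at most, 25 from x -36 to -88. In its cut-out its origin is over the cut-out's centre.
- sanding_block: Tan sanding block with red-brown abrasive paper round its sides, 111 x 62 x 32 mm, lying flat; 0.06 kg. Origin: centre of its underside; x along its length. Grip it across its 62 mm side.
- marking_gauge: Bystander: wooden marking gauge, 190 mm stem (16 mm square) through a 26x62x48 mm head, at the right edge of the bench. Leave it alone. Origin: middle of the stem's length, at its underside.
- stain_tin: Bystander: round tin with a blue label and grey lid, 75 mm diameter, 76 mm high, beside the nail chest at the back right. Leave it alone. Origin: centre of its underside.

How it is judged:
By the outcome, as a careful person would: the job done as asked, in the order asked, and still so for the second after the job is handed in, with the robot touching nothing.
It also fails if it takes over 128 s, if anything falls off the work surface, if the arm or the gripper's body presses on something with over 40 N, if the wrist force passes 120 N, or if a joint passes its speed limit or range.

## Working session

There is one attempt and no reset: what is moved stays moved. The work goes in short steps, Python scripts to look and compute and a tool call to move; the robot and the scene stay as the last step left them, time stands still between calls to the robot, and variables do not carry over. Pictures are saved under pics/ and viewed, at most 14 in all, crops included, and the job is handed in when it is done.

Besides the shell and the picture viewer there is one more tool, called as name(argument=value, ...), one argument or row to a line, values as JSON. arm_command: Moves the arm, as the interface text tells. Its arguments: {"type":"object","properties":{"translation":{"type":"array","items":{"type":"array","items":{"type":"number"}}},"rot":{"type":"array","items":{"type":"array","items":{"type":"number"}}},"fingers":{"type":"array","items":{"type":"number"}},"force":{"type":"number"}},"required":["translation","rot","fingers"]}

```bash
mkdir -p pics; ls; python3 - <<'E'
from workcell import bot
import cv2
for n in ("top","side"):
    c=bot.capture(n); cv2.imwrite(f"pics/{n}0.png",c["img"][:,:,::-1])
    print(n,c["fx"],c["fy"],c["cx"],c["cy"],c["extrinsics"],[k for k in c])
print(bot.get_state())
E
```

```text
pics
top 400.31300736789495 400.31300736789495 317.0876151154464 200.90175305922264 [[ 0.01382691  0.98307021 -0.18270682  0.25518971]
 [-0.9997941   0.01087858 -0.01712936 -0.02808626]
 [-0.01485178  0.18290605  0.98301821  1.38025301]
 [ 0.          0.          0.          1.        ]] ['img', 'fx', 'fy', 'cx', 'cy', 'extrinsics']
side 401.44334300086746 401.44334300086746 317.9682301509748 196.89985253642115 [[ 0.99980819  0.01054222 -0.01650605  0.50141254]
 [-0.01943577  0.63803375 -0.76976307 -0.99494078]
 [ 0.0024164   0.76993623  0.63811626  0.87905711]
 [ 0.          0.          0.          1.        ]] ['img', 'fx', 'fy', 'cx', 'cy', 'extrinsics']
{'time': 0.1, 'joint_pos': array([ 1.13040139e+00,  4.91484272e-01,  1.55936824e+00, -1.24782849e-05,
        1.09168756e+00, -1.05611893e-01]), 'joint_vel': array([ 0.00186433, -0.0034333 ,  0.00017915, -0.00122671,  0.00186896,
        0.00105541]), 'joint_torque': array([ 2.45821029e-03, -6.13621473e+01, -2.58608258e+01,  6.93506864e-02,
        4.70368832e-02, -3.35136633e-05]), 'tool_pos': array([0.20525452, 0.59012135, 0.21413648]), 'tcp_rot': array([-1.22393739e-04,  1.66608043e-01,  9.86023091e-01, -4.57659000e-04]), 'contact_force': array([-0.63581395,  0.00399164,  0.25347332]), 'wrist_torque': array([-0.01253934,  0.00010101, -0.0103568 ]), 'finger_force': 0.0, 'width': 0.09504727884438573}
```

View pics/top0.png

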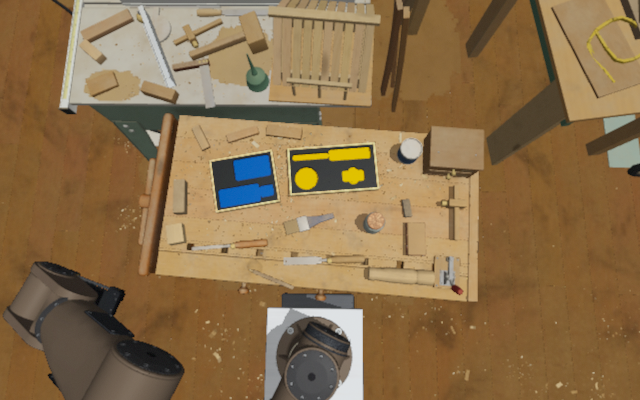

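View pics/side0.png

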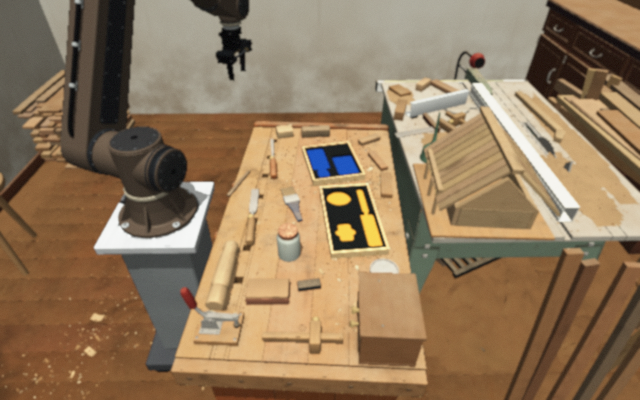

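The top view shows the hinge tray at (333,169), the finishing tray at (245,181), the narrow chisel at (228,245) with its blade to the left, and the brush at (309,223). It also shows the jar at (374,222), the whetstone at (407,208), the sanding block at (414,238) and the tin at (409,151). I'll enlarge it.

```bash
cat > h.py <<'E'
import numpy as np, cv2
from scipy.spatial.transform import Rotation as R
from workcell import bot
def crop(img,x0,y0,x1,y1,s,fn):
    c=cv2.resize(img[y0:y1,x0:x1],None,fx=s,fy=s,interpolation=cv2.INTER_CUBIC)
    for x in range(-(-x0//10)*10,x1,10):
        cv2.line(c,((x-x0)*s,0),((x-x0)*s,8 if x%50 else 18),(255,0,255),1)
        if x%20==0: cv2.putText(c,str(x),((x-x0)*s,28),0,.4,(255,0,255),1)
    for y in range(-(-y0//10)*10,y1,10):
        cv2.line(c,(0,(y-y0)*s),(8,(y-y0)*s),(255,0,255),1)
        cv2.putText(c,str(y),(10,(y-y0)*s+5),0,.4,(255,0,255),1)
    cv2.imwrite(fn,c[:,:,::-1])
def ray(c,u,v,z):
    E=c["extrinsics"]; d=E[:3,:3]@np.array([(u-c["cx"])/c["fx"],-(v-c["cy"])/c["fy"],-1])
    o=E[:3,3]; return o+d*(z-o[2])/d[2]
def proj(c,p):
    E=c["extrinsics"]; q=E[:3,:3].T@(np.asarray(p)-E[:3,3])
    return np.array([c["cx"]+c["fx"]*q[0]/-q[2], c["cy"]-c["fy"]*q[1]/-q[2]])
E
python3 - <<'E'
from h import *
c=bot.capture("top")
crop(c["img"],180,195,310,275,6,"pics/t1.png")
crop(c["img"],270,190,430,270,5,"pics/t2.png")
crop(c["img"],200,135,390,220,4,"pics/t3.png")
E
```

```text
(no output)
```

View pics/t1.png

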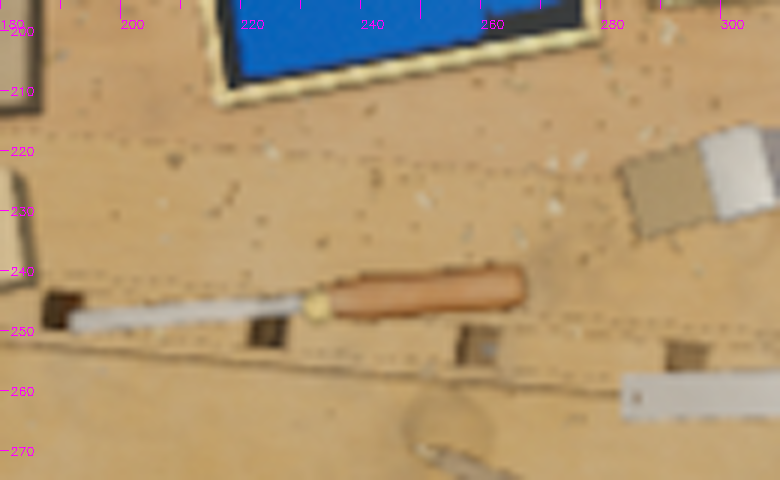

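View pics/t2.png

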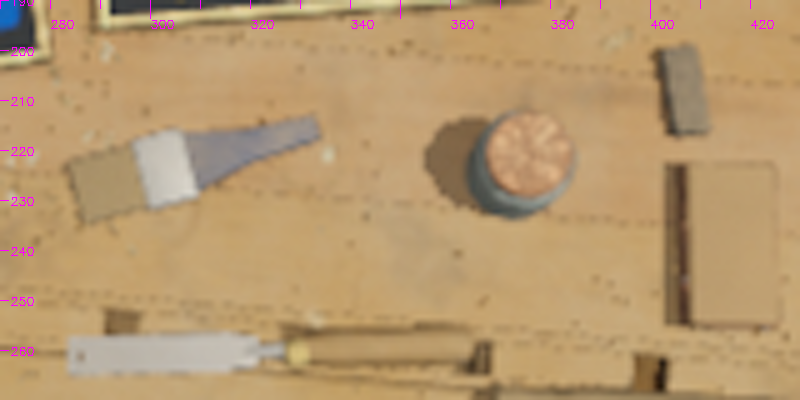

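View pics/t3.png

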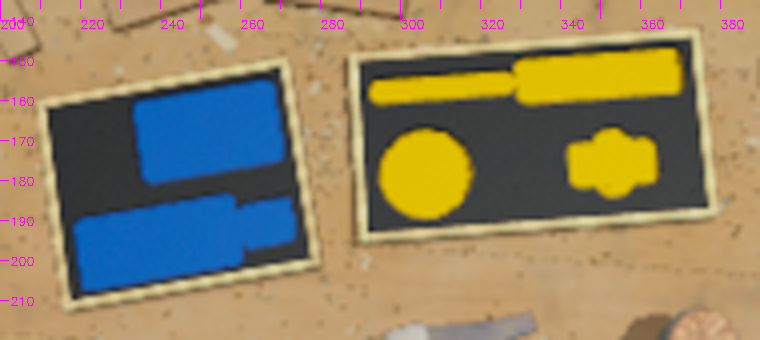

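The crops give these tray rim corners, as top-camera pixels:
- **Finishing tray:** (210.5,160.5), (272,150.5), (280,201), (217,212.3)
- **Hinge tray:** (287.5,149), (374.8,142.5), (379.3,188), (290.5,195.3)

For the objects they give:
- **Chisel:** edge (191.7,248.5), handle end (267.2,242.7)
- **Brush:** bristle end (285,228.4), handle end (333.6,215.4)
- **Jar lid:** (375.8,220.6)
- **Stone:** (408,207.8)
- **Sanding block top:** (407.8–425.7, 222.6–255.4)

Both trays have +x to the image left.

```bash
python3 - <<'E'
from h import *
np.set_printoptions(precision=4,suppress=True)
c=bot.capture("top"); s=bot.capture("side")
def quad(n,pts,z):
    P=np.array([ray(c,*p,z) for p in pts]); print(n,"ctr",P.mean(0)[:2],"sides",[round(np.linalg.norm(P[i]-P[i-1]),4) for i in (1,2,3,0)])
    for i in (0,3): d=P[(i+1)%4]-P[i]; print("  dir",i,np.degrees(np.arctan2(d[1],d[0])))
    d=P[3]-P[2]if 0 else P[2]-P[3]; print("  dir 3->2",np.degrees(np.arctan2(d[1],d[0])))
    print("  side px", proj(s,np.r_[P.mean(0)[:2],z]))
quad("fin",[(210.5,160.5),(272,150.5),(280,201),(217,212.25)],.027)
quad("hinge",[(287.5,149),(374.75,142.5),(379.25,188),(290.5,195.25)],.027)
quad("sand",[(407.8,222.6),(425.6,222.6),(425.8,255.4),(407.8,255.4)],.032)
def seg(n,a,za,b,zb):
    A=ray(c,*a,za);B=ray(c,*b,zb);d=A-B;print(n,A,B,"len",np.linalg.norm(d[:2]),"mid",(A+B)[:2]/2,"yaw",np.degrees(np.arctan2(d[1],d[0])),"sidepx",proj(s,A),proj(s,B))
seg("chisel",(191.7,248.5),.012,(267.2,242.7),.0145)
seg("brush",(285,228.4),.014,(333.6,215.4),.01)
for n,p,z in (("jar",(375.8,220.6),.098),("stone",(408,207.8),.016)): P=ray(c,*p,z);print(n,P,proj(s,P))
for a in ((403.3,200),(409.5,200)): print(ray(c,*a,.016))
for i,(x,y) in enumerate(((115,205),)): pass
crop(s["img"],225,130,395,315,4,"pics/s1.png")
crop(s["img"],300,130,400,200,1,"pics/x.png")
E
```

```text
fin ctr [0.5753 0.2479] sides [np.float64(0.219), np.float64(0.184), np.float64(0.2194), np.float64(0.187)]
  dir 0 -79.84421370696452
  dir 3 10.466188863286936
  dir 3->2 -79.05064568525913
  side px [330.7074 160.0843]
hinge ctr [ 0.6225 -0.0584] sides [np.float64(0.3086), np.float64(0.1646), np.float64(0.3073), np.float64(0.1669)]
  dir 0 -85.04218841570126
  dir 3 5.128194635427558
  dir 3->2 -84.61544321549823
  side px [349.9273 215.0227]
sand ctr [ 0.3799 -0.3407] sides [np.float64(0.0599), np.float64(0.11), np.float64(0.0597), np.float64(0.1101)]
  dir 0 -89.31875102399867
  dir 3 -1.5737561788771774
  dir 3->2 -89.2490990636852
  side px [265.4903 287.8216]
chisel [0.3393 0.422  0.012 ] [0.3622 0.1639 0.0145] len 0.2591466422421328 mid [0.3507 0.2929] yaw 95.05680238741837 sidepx [271.0795 139.4773] [272.3355 176.7802]
brush [0.4119 0.1045 0.014 ] [ 0.4595 -0.062   0.01  ] len 0.17319859748375085 mid [0.4357 0.0213] yaw 105.95658592109501 sidepx [285.511  186.9798] [298.3676 220.3515]
jar [ 0.4311 -0.1958  0.098 ] [286.2974 230.1846]
stone [ 0.4881 -0.3178  0.016 ] [307.2555 284.0143]
[ 0.5152 -0.3023  0.016 ]
[ 0.5155 -0.3237  0.016 ]
```

```bash
python3 -c "
import cv2;i=cv2.imread('pics/s1.png');print(i.shape);cv2.imwrite('pics/s2.png',i[:600,:])"
```

```text
(740, 680, 3)
```

View pics/s2.png

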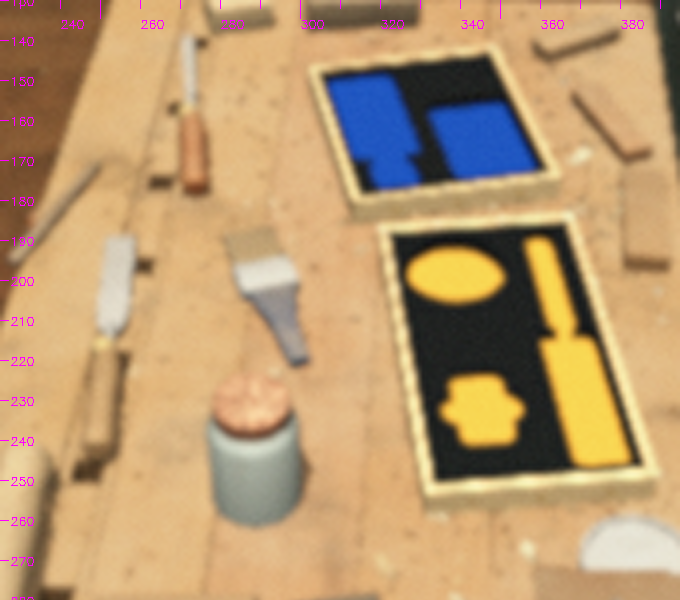

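The side view agrees: chisel edge near (269.5,139) and handle end (273,178), brush handle end (297,220), and jar lid about (288,230), all within 2 px of what I predicted. Next I'll hover over the chisel for a closer look.

```bash
cat >> h.py <<'E'
def go(x,y,z,yaw=None):
    "shift (units) in present tool axes, then turn about tool z (deg) to put tool y at world yaw (mod 180)"
    s=bot.get_state(); q=s["tcp_rot"]; M=R.from_quat([q[1],q[2],q[3],q[0]]).as_matrix()
    d=M.T@(np.array([x,y,z])-s["tool_pos"])/.03
    cur=np.degrees(np.arctan2(M[1,1],M[0,1])); 
    t=0 if yaw is None else -((yaw-cur+90)%180-90)
    print("shift",np.round(d,2),"turn_z",round(t,1),"| now",np.round(s["tool_pos"],4),"yaw",round(cur,1),"j",np.round(s["joint_pos"],2),"w",round(s["width"],4),"t",s["time"])
E
python3 - <<'E'
from h import *
go(.355,.243,.20,5.1)
E
```

```text
shift [-8.52 -9.29  0.48] turn_z 65.7 | now [0.2053 0.5902 0.2144] yaw 70.8 j [ 1.13  0.49  1.56  0.    1.09 -0.11] w 0.0951 t 0.25
```

arm_command(
  translation=[
    [-0.85,-0.93,0],
    [-0.85,-0.93,0],
    [-0.85,-0.93,0],
    [-0.85,-0.93,0],
    [-0.85,-0.93,0],
    [-0.85,-0.93,0],
    [-0.85,-0.93,0],
    [-0.85,-0.93,0],
    [-0.85,-0.93,0],
    [-0.85,-0.93,0],
  ],
  rot=[
    [0,0,0],
    [0,0,0],
    [0,0,0],
    [0,0,0],
    [0,0,0],
    [0,0,0],
    [0,0,0],
    [0,0,0],
    [0,0,0],
    [0,0,0],
  ],
  fingers=[-1,-1,-1,-1,-1,-1,-1,-1,-1,-1],
  force=25,
)

```text
time: 1.08
tool_pos: [0.3548, 0.2414, 0.2148]
tcp_rot: [0.0, 0.166, 0.986, 0.0]
contact_force: [1.1, 0.5, -0.6]
width: 0.0953
finger_force: 0.0
```

arm_command(
  translation=[
    [0,0,0],
    [0,0,0],
    [0,0,0],
    [0,0,0],
    [0,0,0],
    [0,0,0],
    [0,0,0],
    [0,0,0],
    [0,0,0],
    [0,0,0],
    [0,0,0],
  ],
  rot=[
    [0,0,6.57],
    [0,0,6.57],
    [0,0,6.57],
    [0,0,6.57],
    [0,0,6.57],
    [0,0,6.57],
    [0,0,6.57],
    [0,0,6.57],
    [0,0,6.57],
    [0,0,6.57],
    [0,0,0],
  ],
  fingers=[-1,-1,-1,-1,-1,-1,-1,-1,-1,-1,-1],
)

```text
time: 2.0
tool_pos: [0.3545, 0.243, 0.2147]
tcp_rot: [-0.0, 0.677, 0.736, 0.0]
contact_force: [-0.5, 0.0, 0.8]
width: 0.0949
finger_force: 0.0
```

```bash
python3 - <<'E'
from h import *
go(.355,.243,.20,5.1)
c=bot.capture("wrist"); cv2.imwrite("pics/w1.png",c["img"][:,:,::-1]); print(c["fx"],c["extrinsics"].round(3))
for n,p in (("tip",(.3393,.422,.008)),("end",(.3622,.1639,.0145))): print(n,proj(c,p))
E
```

```text
shift [-0.    0.02  0.49] turn_z -0.3 | now [0.3545 0.243  0.2147] yaw 4.8 j [0.45 0.21 2.01 0.   0.92 0.36] w 0.0949 t 2.0
300.96014654457673 [[ 0.996 -0.081 -0.023  0.348]
 [ 0.084  0.961  0.262  0.317]
 [ 0.001 -0.263  0.965  0.384]
 [ 0.     0.     0.     1.   ]]
tip [320.17403755  18.83936538]
end [321.03951922 237.72293326]
```

View pics/w1.png

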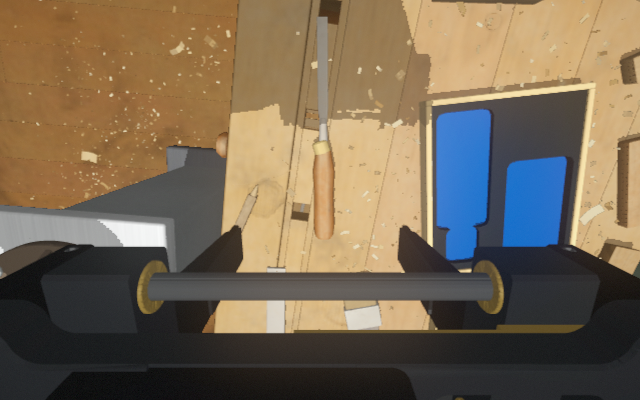

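In the wrist view the chisel's edge is at (322,17) and its handle end at (324,238). The finishing tray's +x rim corners are at (427,103) and (594,85).

```bash
python3 - <<'E'
from h import *
c=bot.capture("wrist")
A=ray(c,322,17,.012);B=ray(c,324.3,238.5,.0145);d=A-B
print(A,B,np.linalg.norm(d),(A+B)/2,np.degrees(np.arctan2(d[1],d[0])))
for h in ((316,195),(334,195)): print(ray(c,*h,.0145))
# predicted tray corners from top-camera pose
a=np.radians(100.45);Rm=np.array([[np.cos(a),-np.sin(a)],[np.sin(a),np.cos(a)]])
for p in ((.1125,.095),(.1125,-.095)):
    w=Rm@p+[.5753,.2479]; print(w,proj(c,np.r_[w,.027]))
print(ray(c,427,103,.027),ray(c,594,85,.027))
E
```

```text
[0.33993772 0.42272708 0.012     ] [0.36713583 0.16323872 0.0145    ] 0.26092182219040144 [0.35353678 0.2929829  0.01325   ] 95.98357301806016
[0.35103224 0.22132133 0.0145    ]
[0.37377243 0.22339407 0.0145    ]
[0.46147075 0.34130317] [422.23662037 104.17834555]
[0.64831933 0.37576488] [592.81024188  87.93672949]
[0.46661181 0.34305061 0.027     ] [0.64862803 0.37889007 0.027     ]
```

```bash
python3 - <<'E'
from h import *
go(.358,.243,.011,5.7)
E
```

```text
shift [-0.01  0.12  6.79] turn_z -0.4 | now [0.3545 0.243  0.2147] yaw 5.3 j [0.45 0.21 2.01 0.   0.92 0.35] w 0.0951 t 2.1
```

arm_command(
  translation=[
    [0,0.12,0.9],
    [0,0,0.9],
    [0,0,0.9],
    [0,0,0.9],
    [0,0,0.9],
    [0,0,0.9],
    [0,0,0.7],
    [0,0,0.4],
    [0,0,0.29],
    [0,0,0],
  ],
  rot=[
    [0,0,-0.4],
    [0,0,0],
    [0,0,0],
    [0,0,0],
    [0,0,0],
    [0,0,0],
    [0,0,0],
    [0,0,0],
    [0,0,0],
    [0,0,0],
  ],
  fingers=[-1,-1,-1,-1,-1,-1,-1,-1,-1,-1],
)

```text
time: 2.93
tool_pos: [0.3577, 0.2431, 0.0097]
tcp_rot: [-0.0, 0.671, 0.741, -0.001]
contact_force: [-0.6, -0.1, 0.1]
width: 0.0949
finger_force: 0.0
```

arm_command(
  translation=[
    [0,0,0],
    [0,0,0],
    [0,0,0],
    [0,0,0],
    [0,0,0],
    [0,0,0],
    [0,0,0],
    [0,0,0],
    [0,0,0],
    [0,0,0],
  ],
  rot=[
    [0,0,0],
    [0,0,0],
    [0,0,0],
    [0,0,0],
    [0,0,0],
    [0,0,0],
    [0,0,0],
    [0,0,0],
    [0,0,0],
    [0,0,0],
  ],
  fingers=[1,1,1,1,1,1,1,1,1,1],
  force=25,
)

```text
time: 3.77
tool_pos: [0.3581, 0.2434, 0.0109]
tcp_rot: [-0.0, 0.672, 0.74, 0.0]
contact_force: [0.6, 0.1, -0.5]
width: 0.0337
finger_force: 0.0
```

arm_command(
  translation=[
    [0,0,0],
    [0,0,0],
    [0,0,-0.5],
    [0,0,-0.7],
    [0,0,-0.7],
    [0,0,-0.7],
    [0,0,-0.7],
    [0,0,0],
  ],
  rot=[
    [0,0,0],
    [0,0,0],
    [0,0,0],
    [0,0,0],
    [0,0,0],
    [0,0,0],
    [0,0,0],
    [0,0,0],
  ],
  fingers=[1,1,1,1,1,1,1,1],
)

```text
time: 4.43
tool_pos: [0.3591, 0.2439, 0.1127]
tcp_rot: [0.001, 0.672, 0.74, 0.002]
contact_force: [1.1, 0.1, -1.5]
width: 0.0265
finger_force: 25.0
```

```bash
python3 - <<'E'
from h import *
s=bot.get_state();print(s["width"],s["finger_force"],s["tool_pos"])
# chisel goal: grasp point at local -50
a=np.radians(95.17);Rm=np.array([[np.cos(a),-np.sin(a)],[np.sin(a),np.cos(a)]])
o=Rm@[0,-.05]+[.6225,-.0584]; g=Rm@[-.05,-.05]+[.6225,-.0584]; print("origin goal",o,"grip",g)
go(*g,.11,5.2)
E
```

```text
0.026506508995798237 24.999143108725548 [0.3590679  0.24387867 0.11268063]
origin goal [ 0.67229659 -0.05389444] grip [ 0.67680214 -0.10369103]
shift [-12.55   9.43   0.11] turn_z 0.3 | now [0.3591 0.2439 0.1127] yaw 5.5 j [0.44 0.38 2.12 0.   0.63 0.35] w 0.0265 t 4.4333
```

arm_command(
  translation=[
    [-0.5,0.4,0],
    [-0.95,0.7,0],
    [-0.95,0.7,0],
    [-0.95,0.7,0],
    [-0.95,0.7,0],
    [-0.95,0.7,0],
    [-0.95,0.7,0],
    [-0.95,0.7,0],
    [-0.95,0.7,0],
    [-0.95,0.7,0],
    [-0.95,0.7,0],
    [-0.95,0.7,0],
  ],
  rot=[
    [0,0,0.3],
    [0,0,0],
    [0,0,0],
    [0,0,0],
    [0,0,0],
    [0,0,0],
    [0,0,0],
    [0,0,0],
    [0,0,0],
    [0,0,0],
    [0,0,0],
    [0,0,0],
  ],
  fingers=[1,1,1,1,1,1,1,1,1,1,1,1],
)

```text
time: 5.43
tool_pos: [0.6305, -0.0631, 0.1082]
tcp_rot: [-0.001, 0.674, 0.738, -0.0]
contact_force: [0.8, 0.0, -2.6]
width: 0.0265
finger_force: 25.0
```

arm_command(
  translation=[
    [-0.8,0.7,0],
    [-0.5,0.5,0],
    [-0.3,0.13,0],
    [0,0,0],
    [0,0,0],
  ],
  rot=[
    [0,0,0],
    [0,0,0],
    [0,0,0],
    [0,0,0],
    [0,0,0],
  ],
  fingers=[1,1,1,1,1],
)

```text
time: 5.85
tool_pos: [0.673, -0.1054, 0.1086]
tcp_rot: [-0.001, 0.674, 0.738, -0.0]
contact_force: [-0.1, -0.0, -2.3]
width: 0.0266
finger_force: 25.0
```

```bash
python3 - <<'E'
from h import *
go(.6768,-.1037,.11,5.2)
c=bot.capture("wrist"); crop(c["img"],170,0,490,290,2,"pics/w2.png")
E
```

```text
shift [ 0.04  0.13 -0.05] turn_z -0.0 | now [ 0.673  -0.1054  0.1086] yaw 5.2 j [-0.25  0.68  1.51  0.    0.96 -0.34] w 0.0266 t 5.85
```

View pics/w2.png

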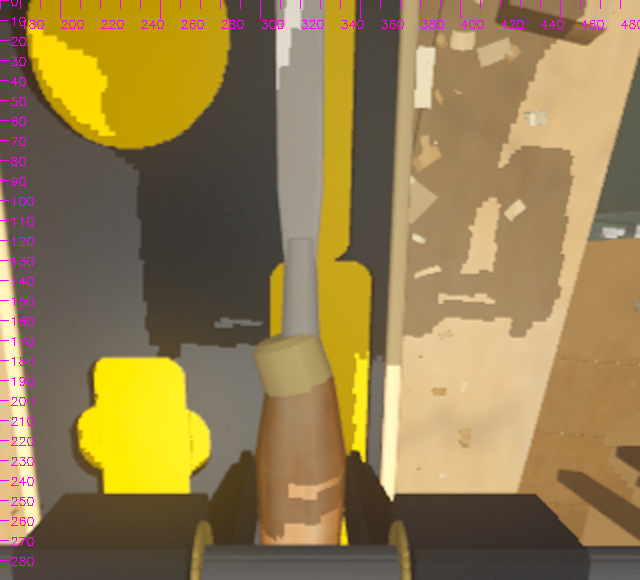

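The wrist view shows the chisel above its cut-out. The shoulder corners are at (306,131) and (355,131), the stone cut-out's edges at x≈217.5/264 with its top at y≈178.5, and the jar well's right edge at x≈285 and bottom at y≈74.5. I'll check these in the tray frame.

```bash
python3 - <<'E'
from h import *
c=bot.capture("wrist")
a=np.radians(95.17);Rm=np.array([[np.cos(a),-np.sin(a)],[np.sin(a),np.cos(a)]]);t=np.array([.6225,-.0584])
for n,p,z in (("sh L exp 10,-28",(306,132),.024),("sh R exp 10,-72",(355,132),.024),("blade R exp >10,-62",(346,60),.024),("handle R y-72",(355,165),.024),("stone L y51",(217.5,195),.024),("stone R y9",(264,195),.024),("stone top x-31",(240,178.5),.024),("fin L y61",(209,217),.024),("fin R y-1",(275,217),.024),("well R y-14",(285,20),.024),("well bot x53",(235,74.5),.024)):
    print(n,np.round((Rm.T@(ray(c,*p,z)[:2]-t))*1000,1))
# chisel in hand: blade/handle axis
h=.0975
A=ray(c,323,30,h+.008-0);A=ray(c,(308.5+331)/2,30,.108);B=ray(c,319.5,150,.108)
for P in (A,B): print("blade",np.round((Rm.T@(P[:2]-t))*1000,1))
E
```

```text
sh L exp 10,-28 [ 11.3 -33.8]
sh R exp 10,-72 [ 11.4 -74.3]
blade R exp >10,-62 [ 66.2 -65.6]
handle R y-72 [-16.  -75.2]
stone L y51 [-42.5  44.1]
stone R y9 [-42.5   3.5]
stone top x-31 [-27.8  23.5]
fin L y61 [-62.8  53.5]
fin R y-1 [-62.7  -5.4]
well R y-14 [ 93.9 -18.9]
well bot x53 [55.6 21.7]
blade [ 66.  -45.3]
blade [  5.3 -45.2]
```

Wrist readings put the hinge tray about 4.5 mm further in x and 2 mm in y than the top camera did. The grasp landed where the wrist camera predicted, so I'll trust the wrist. The corrected chisel goal is TCP (.681,-.102).

```bash
python3 - <<'E'
from h import *
go(.681,-.102,.0275,5.2)
E
```

```text
shift [0.06 0.27 2.73] turn_z 0.1 | now [ 0.6731 -0.1047  0.1095] yaw 5.3 j [-0.25  0.68  1.51  0.    0.96 -0.34] w 0.0265 t 5.95
```

arm_command(
  translation=[
    [0.06,0.27,0.5],
    [0,0,0.6],
    [0,0,0.6],
    [0,0,0.5],
    [0,0,0.3],
    [0,0,0.2],
    [0,0,0],
    [0,0,0],
  ],
  rot=[
    [0,0,0],
    [0,0,0],
    [0,0,0],
    [0,0,0],
    [0,0,0],
    [0,0,0],
    [0,0,0],
    [0,0,0],
  ],
  fingers=[1,1,1,1,1,1,1,1],
)

```text
time: 6.62
tool_pos: [0.6822, -0.103, 0.0295]
tcp_rot: [0.0, 0.674, 0.739, 0.0]
contact_force: [0.3, 0.1, -0.9]
width: 0.0264
finger_force: 25.0
```

```bash
python3 - <<'E'
from h import *
go(.681,-.102,.0275,5.2)
print(bot.get_state()["contact_force"])
c=bot.capture("wrist"); crop(c["img"],170,0,490,290,2,"pics/w3.png")
E
```

```text
shift [ 0.04 -0.04  0.07] turn_z 0.0 | now [ 0.6822 -0.103   0.0295] yaw 5.2 j [-0.25  0.78  1.53  0.    0.82 -0.34] w 0.0264 t 6.6167
[ 0.34384002  0.14145872 -0.88834364]
```

View pics/w3.png

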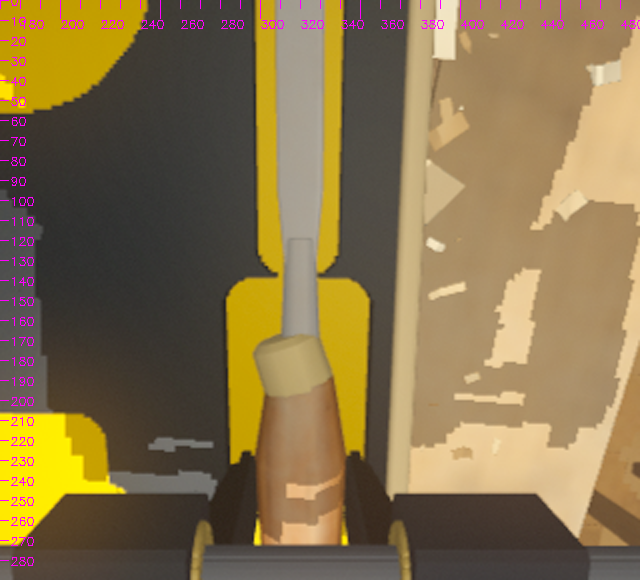

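The chisel is centred: the blade at about 308–331 px sits inside its channel at 298–340. I'll lower a touch, release and lift.

arm_command(
  translation=[
    [0.04,-0.03,0.04],
    [0,0,0],
    [0,0,0],
    [0,0,0],
    [0,0,0],
    [0,0,0],
    [0,0,-0.4],
    [0,0,-0.9],
    [0,0,-0.9],
    [0,0,-0.9],
  ],
  rot=[
    [0,0,0],
    [0,0,0],
    [0,0,0],
    [0,0,0],
    [0,0,0],
    [0,0,0],
    [0,0,0],
    [0,0,0],
    [0,0,0],
    [0,0,0],
  ],
  fingers=[1,0.5,0.24,0.24,0.24,0.24,0.24,0,-0.5,-1],
)

```text
time: 7.5
tool_pos: [0.6809, -0.1021, 0.1226]
tcp_rot: [-0.0, 0.674, 0.739, 0.0]
contact_force: [0.4, 0.2, -0.1]
width: 0.0503
finger_force: 0.0
```

```bash
python3 - <<'E'
from h import *
c=bot.capture("wrist"); crop(c["img"],170,0,490,290,2,"pics/w4.png")
go(.492,-.319,.25,97)
E
```

```text
shift [-6.61 -6.97 -4.08] turn_z 88.2 | now [ 0.6831 -0.1026  0.1286] yaw 5.2 j [-0.24  0.67  1.47  0.    0.99 -0.34] w 0.0548 t 7.55
```

View pics/w4.png

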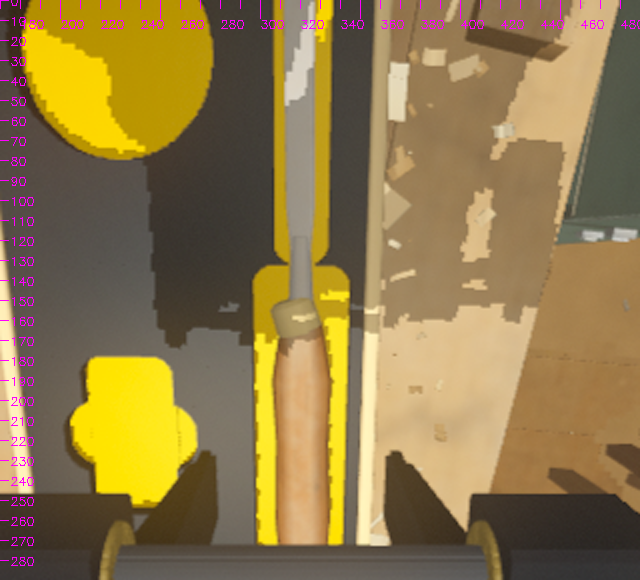

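The chisel lies fully within its cut-out, with yellow showing on both sides. Now the whetstone.

arm_command(
  translation=[
    [-0.66,-0.7,-0.41],
    [-0.66,-0.7,-0.41],
    [-0.66,-0.7,-0.41],
    [-0.66,-0.7,-0.41],
    [-0.66,-0.7,-0.41],
    [-0.66,-0.7,-0.41],
    [-0.66,-0.7,-0.41],
    [-0.66,-0.7,-0.41],
    [-0.66,-0.7,-0.41],
    [-0.66,-0.7,-0.41],
  ],
  rot=[
    [0,0,0],
    [0,0,0],
    [0,0,0],
    [0,0,0],
    [0,0,0],
    [0,0,0],
    [0,0,0],
    [0,0,0],
    [0,0,0],
    [0,0,0],
  ],
  fingers=[-1,-1,-1,-1,-1,-1,-1,-1,-1,-1],
)

```text
time: 8.38
tool_pos: [0.4888, -0.3193, 0.2452]
tcp_rot: [0.0, 0.674, 0.739, 0.0]
contact_force: [0.0, 0.2, 0.4]
width: 0.0951
finger_force: 0.0
```

arm_command(
  translation=[
    [0,0,0],
    [0,0,0],
    [0,0,0],
    [0,0,0],
    [0,0,0],
    [0,0,0],
    [0,0,0],
    [0,0,0],
    [0,0,0],
    [0,0,0],
    [0,0,0],
    [0,0,0],
  ],
  rot=[
    [0,0,7.1],
    [0,0,7.1],
    [0,0,7.1],
    [0,0,7.1],
    [0,0,7.1],
    [0,0,7.1],
    [0,0,7.1],
    [0,0,7.1],
    [0,0,7.1],
    [0,0,7.1],
    [0,0,7.1],
    [0,0,7.1],
  ],
  fingers=[-1,-1,-1,-1,-1,-1,-1,-1,-1,-1,-1,-1],
)

```text
time: 9.38
tool_pos: [0.4899, -0.3184, 0.2445]
tcp_rot: [0.0, 0.996, 0.084, 0.0]
contact_force: [-0.4, 0.3, 0.4]
width: 0.0949
finger_force: 0.0
```

arm_command(
  translation=[
    [0,0,0],
    [0,0,0],
    [0,0,0],
  ],
  rot=[
    [0,0,3.0],
    [0,0,0],
    [0,0,0],
  ],
  fingers=[-1,-1,-1],
)

```text
time: 9.63
tool_pos: [0.4899, -0.3184, 0.2443]
tcp_rot: [0.0, 0.998, 0.062, 0.0]
contact_force: [0.3, -0.0, 0.5]
width: 0.095
finger_force: 0.0
```

```bash
python3 - <<'E'
from h import *
go(.492,-.319,.25,97)
c=bot.capture("wrist"); cv2.imwrite("pics/w5.png",c["img"][:,:,::-1])
E
```

```text
shift [ 0.07  0.03 -0.19] turn_z 0.1 | now [ 0.4899 -0.3184  0.2443] yaw -82.9 j [-0.69  0.4   1.62  0.    1.11  0.76] w 0.095 t 9.6333
```

View pics/w5.png

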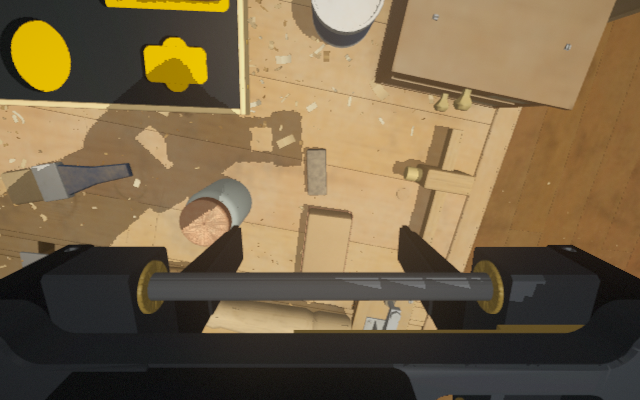

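The stone's top is centred at about (317,172), with corners (307,150), (325,149), (327,193) and (308,194). The jar's lid is at about (207,222), the sanding block's far end at (304–352,208), and the brush handle's end at (131,170). I'll refine these in code.

```bash
cat >> h.py <<'E'
def blob(c,mask,near,z,label=""):
    "component nearest pixel 'near': centre, sizes and long-axis yaw in the world at height z"
    n,L,S,C=cv2.connectedComponentsWithStats(cv2.morphologyEx(mask.astype(np.uint8),cv2.MORPH_OPEN,np.ones((3,3))))
    i=min((k for k in range(1,n) if S[k,4]>60),key=lambda k:np.hypot(*(C[k]-near)))
    cn=max(cv2.findContours((L==i).astype(np.uint8),0,1)[0],key=len)[:,0]
    W=np.array([ray(c,u,v,z)[:2] for u,v in cn])*1000
    r=cv2.minAreaRect(W.astype(np.float32)); b=cv2.boxPoints(r); e=max((b[1]-b[0],b[2]-b[1]),key=np.linalg.norm)
    print(label,"px",C[i].round(1),S[i],"ctr",np.round(r[0],1),"size",np.round(r[1],1),"yaw",round(np.degrees(np.arctan2(e[1],e[0])),1))
    return W
E
python3 - <<'E'
from h import *
c=bot.capture("wrist"); im=c["img"]; hsv=cv2.cvtColor(im,cv2.COLOR_RGB2HSV)
print(hsv[172,317],hsv[172,290],hsv[230,330],hsv[222,205],hsv[205,238])
P=np.array([ray(c,*p,.016) for p in ((307,150),(325,149),(327,193),(308.5,194))]);print(P.mean(0),[np.linalg.norm(P[i]-P[i-1]) for i in range(4)]); d=(P[0]+P[1]-P[2]-P[3]);print(np.degrees(np.arctan2(d[1],d[0])))
blob(c,hsv[...,1]<90,(317,172),.014,"stone")
print("jar lid",ray(c,207,222,.098)); print("sand end",ray(c,304,207,.032),ray(c,352,209,.032)); print("brush end",ray(c,131,170,.012))
E
```

```text
[ 18  72 171] [ 16 106 198] [ 18  97 206] [ 15 105 204] [ 30  18 143]
[ 0.49243078 -0.31417297  0.016     ] [np.float64(0.05952379490212977), np.float64(0.023633778132341337), np.float64(0.05947951716306282), np.float64(0.02524971901877039)]
9.242336606073833
stone px [316.3 171.4] [307 149  20  46 857] ctr [ 491.9 -313.4] size [61.8 25.1] yaw 9.0
jar lid [ 0.43595078 -0.19897876  0.098     ]
sand end [ 0.44652698 -0.30276227  0.032     ] [ 0.45168279 -0.36623789  0.032     ]
brush end [ 0.463208   -0.06535221  0.012     ]
```

The stone is at (.492,-.3135), yaw 9°. With the gripper across it, the gripper body would hit the jar (98 mm high), so I'll take the jar first. Its place in the tray doesn't obstruct the stone's. I'll refine the tray and jar from this view.

```bash
python3 - <<'E'
from h import *
c=bot.capture("wrist"); hsv=cv2.cvtColor(c["img"],cv2.COLOR_RGB2HSV)
y=(hsv[...,0]>18)&(hsv[...,0]<32)&(hsv[...,1]>215)&(hsv[...,2]>90)
def w(t,p,a=95.17):
    a=np.radians(a);return np.array([[np.cos(a),-np.sin(a)],[np.sin(a),np.cos(a)]])@p+t
T=np.array([.6268,-.0565])*1000
print("expect stone cut",w(T,[-70,30]),"well",w(T,[94,27]))
blob(c,y,(175,63),.024,"stonecut"); blob(c,y,(40,55),.024,"well")
t=bot.capture("top"); hs=cv2.cvtColor(t["img"],cv2.COLOR_RGB2HSV)
y=(hs[...,0]>18)&(hs[...,0]<32)&(hs[...,1]>200)&(hs[...,2]>90)
blob(t,y,(353,176),.024,"top stonecut"); blob(t,y,(306,178),.024,"top well")
sat=(hsv[...,1]<60)&(hsv[...,2]>90); blob(c,sat,(230,195),.05,"jar body")
go(.436,-.199,.14)
E
```

```text
expect stone cut [ 603.22982716 -128.91855392] well [591.43939798  34.68458107]
stonecut px [174.9  63.8] [ 143   37   64   55 2582] ctr [ 601.7 -129.8] size [59.8 74.1] yaw -83.8
well px [40.1 55.4] [  11   20   60   72 3249] ctr [590.8  29. ] size [71.  73.5] yaw -41.5
top stonecut px [352.6 175.2] [342 167  22  17 283] ctr [ 600.5 -126.6] size [57.5 73.2] yaw -89.9
top well px [306.  177.8] [295 167  23  22 398] ctr [590.   35.4] size [75.3 76.9] yaw -89.4
jar body px [228.8 197.7] [ 189  179   63   47 1353] ctr [ 452.2 -201.8] size [70.8 55.1] yaw 64.7
shift [-1.29 -4.17  3.46] turn_z 0 | now [ 0.4899 -0.3184  0.2439] yaw -82.9 j [-0.69  0.4   1.62  0.    1.11  0.76] w 0.0948 t 9.8333
```

arm_command(
  translation=[
    [-0.26,-0.84,0.2],
    [-0.26,-0.84,0.2],
    [-0.26,-0.84,0.2],
    [-0.26,-0.84,0.2],
    [-0.26,-0.81,0.2],
    [0,0,0.8],
    [0,0,0.9],
    [0,0,0.9],
    [0,0,0.9],
    [0,0,0.9],
    [0,0,0.9],
    [0,0,0.6],
  ],
  rot=[
    [0,0,0],
    [0,0,0],
    [0,0,0],
    [0,0,0],
    [0,0,0],
    [0,0,0],
    [0,0,0],
    [0,0,0],
    [0,0,0],
    [0,0,0],
    [0,0,0],
    [0,0,0],
  ],
  fingers=[-1,-1,-1,-1,-1,-1,-1,-1,-1,-1,-1,-1],
)

```text
time: 10.83
tool_pos: [0.4355, -0.1988, 0.0348]
tcp_rot: [-0.0, 0.998, 0.062, -0.001]
contact_force: [-0.7, -0.7, -0.6]
width: 0.0951
finger_force: 0.0
```

arm_command(
  translation=[
    [0,0,0],
    [0,0,0],
    [0,0,0],
    [0,0,0],
    [0,0,0],
    [0,0,0],
    [0,0,0],
    [0,0,0],
    [0,0,0],
    [0,0,0],
  ],
  rot=[
    [0,0,0],
    [0,0,0],
    [0,0,0],
    [0,0,0],
    [0,0,0],
    [0,0,0],
    [0,0,0],
    [0,0,0],
    [0,0,0],
    [0,0,0],
  ],
  fingers=[1,1,1,1,1,1,1,1,1,1],
  force=30,
)

```text
time: 11.67
tool_pos: [0.436, -0.1988, 0.0378]
tcp_rot: [0.0, 0.998, 0.061, 0.0]
contact_force: [-1.9, 4.7, 9.2]
width: 0.0648
finger_force: 30.0
```

```bash
python3 - <<'E'
from h import *
s=bot.get_state(); print(s["width"],s["finger_force"],s["contact_force"])
go(.591,.034,.15,-84.8)
E
```

```text
0.06482281409636642 30.001433356519556 [-1.91714787  4.74461349  9.21157825]
shift [ 6.08 -7.07 -3.74] turn_z 1.8 | now [ 0.436  -0.1988  0.0378] yaw -83.0 j [-0.57  0.57  2.07  0.    0.5   0.88] w 0.0648 t 11.6667
```

arm_command(
  translation=[
    [0,0,-0.4],
    [0,0,-0.8],
    [0,0,-0.8],
    [0,0,-0.8],
    [0,0,-0.8],
    [0,0,-0.2],
    [0,0,0],
  ],
  rot=[
    [0,0,0],
    [0,0,0],
    [0,0,0],
    [0,0,0],
    [0,0,0],
    [0,0,0],
    [0,0,0],
  ],
  fingers=[1,1,1,1,1,1,1],
)

```text
time: 12.25
tool_pos: [0.4365, -0.1994, 0.1522]
tcp_rot: [0.001, 0.998, 0.061, 0.002]
contact_force: [-0.1, 0.5, -3.4]
width: 0.0644
finger_force: 30.0
```

arm_command(
  translation=[
    [0.3,-0.35,0],
    [0.6,-0.7,0],
    [0.6,-0.7,0],
    [0.6,-0.7,0],
    [0.6,-0.7,0],
    [0.6,-0.7,0],
    [0.6,-0.7,0],
    [0.6,-0.7,0],
    [0.6,-0.7,0],
    [0.6,-0.7,0],
    [0.3,-0.4,0],
    [0,0,0],
  ],
  rot=[
    [0,0,1.8],
    [0,0,0],
    [0,0,0],
    [0,0,0],
    [0,0,0],
    [0,0,0],
    [0,0,0],
    [0,0,0],
    [0,0,0],
    [0,0,0],
    [0,0,0],
    [0,0,0],
  ],
  fingers=[1,1,1,1,1,1,1,1,1,1,1,1],
)

```text
time: 13.25
tool_pos: [0.5961, 0.0304, 0.1488]
tcp_rot: [-0.0, 0.999, 0.047, -0.001]
contact_force: [-0.6, 0.3, -3.7]
width: 0.0646
finger_force: 30.0
```

```bash
python3 - <<'E'
from h import *
s=bot.get_state(); print(s["width"],s["finger_force"],s["contact_force"])
go(.591,.034,.048,-84.8)
c=bot.capture("wrist"); crop(c["img"],100,0,500,300,2,"pics/w6.png")
cv2.imwrite("pics/side6.png",bot.capture("side")["img"][130:280,230:390,::-1])
i=cv2.imread("pics/w6.png"); j=cv2.resize(cv2.imread("pics/side6.png"),None,fx=2.5,fy=2.5,interpolation=2); i=cv2.resize(i,(400,300)); o=np.zeros((375,800,3),np.uint8); o[:300,:400]=i; o[:375,400:]=j; cv2.imwrite("pics/m6.png",o)
E
```

```text
0.06462090669672103 29.99964266375173 [-0.59239605  0.30876865 -3.73473345]
shift [-0.15 -0.13  3.36] turn_z 0.2 | now [0.5961 0.0304 0.1488] yaw -84.6 j [-0.06  0.52  1.7   0.    0.92  1.42] w 0.0646 t 13.25
```

View pics/m6.png

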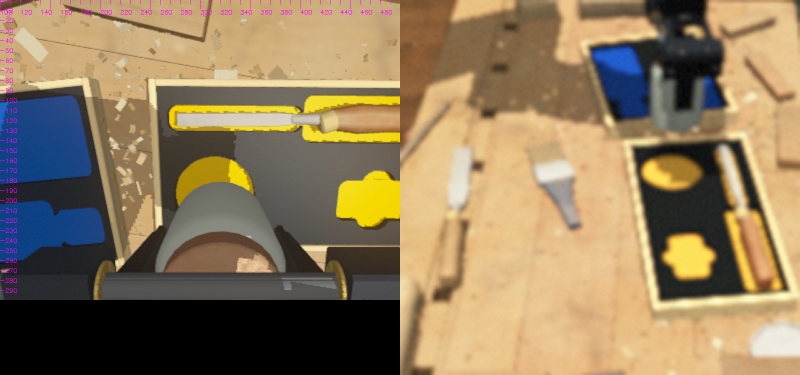

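The jar is held upright. The well is centred at about pixel 314 against the tool centre at 320, which matches the planned +4 mm in y. I'll lower it now.

arm_command(
  translation=[
    [-0.15,-0.13,0.3],
    [0,0,0.6],
    [0,0,0.6],
    [0,0,0.6],
    [0,0,0.5],
    [0,0,0.3],
    [0,0,0.2],
    [0,0,0.15],
    [0,0,0],
  ],
  rot=[
    [0,0,0],
    [0,0,0],
    [0,0,0],
    [0,0,0],
    [0,0,0],
    [0,0,0],
    [0,0,0],
    [0,0,0],
    [0,0,0],
  ],
  fingers=[1,1,1,1,1,1,1,1,1],
)

```text
time: 14.1
tool_pos: [0.5928, 0.0317, 0.0546]
tcp_rot: [-0.0, 0.999, 0.045, 0.003]
contact_force: [5.5, 6.8, 1.8]
width: 0.065
finger_force: 29.9
```

```bash
python3 - <<'E'
from h import *
go(.591,.034,.048,-84.8);print(bot.get_state()["contact_force"])
E
```

```text
shift [-0.05 -0.08  0.22] turn_z -0.0 | now [0.5928 0.0317 0.0546] yaw -84.8 j [-0.06  0.64  1.79  0.    0.71  1.42] w 0.065 t 14.1
[5.52828837 6.79001265 1.82884165]
```

arm_command(
  translation=[
    [0.07,0,0],
    [0,0,0.1],
    [0,0,0.1],
    [0,0,0],
  ],
  rot=[
    [0,0,0],
    [0,0,0],
    [0,0,0],
    [0,0,0],
  ],
  fingers=[1,1,1,1],
)

```text
time: 14.43
tool_pos: [0.5943, 0.032, 0.0486]
tcp_rot: [-0.0, 0.999, 0.045, 0.002]
contact_force: [1.7, 5.2, 1.7]
width: 0.0648
finger_force: 30.0
```

```bash
python3 - <<'E'
from h import *
go(.591,.034,.048,-84.8);print(bot.get_state()["contact_force"],bot.get_state()["wrist_torque"])
E
```

```text
shift [-0.1  -0.08  0.02] turn_z -0.0 | now [0.5943 0.032  0.0486] yaw -84.8 j [-0.06  0.66  1.78  0.    0.7   1.42] w 0.0648 t 14.4333
[1.69618732 5.20793231 1.66547829] [ 1.10047446 -0.52140104 -0.05018798]
```

arm_command(
  translation=[
    [0,-0.08,0],
    [0,0,0.06],
    [0,0,0],
  ],
  rot=[
    [0,0,0],
    [0,0,0],
    [0,0,0],
  ],
  fingers=[1,1,1],
)

```text
time: 14.68
tool_pos: [0.5935, 0.0336, 0.0479]
tcp_rot: [0.0, 0.999, 0.045, 0.002]
contact_force: [-3.9, -1.0, 20.9]
width: 0.0649
finger_force: 30.0
```

```bash
python3 - <<'E'
from h import *
go(.591,.034,.048,-84.8);print(bot.get_state()["contact_force"],bot.get_state()["wrist_torque"])
E
```

```text
shift [-0.08 -0.02 -0.  ] turn_z 0.0 | now [0.5935 0.0336 0.0479] yaw -84.8 j [-0.05  0.66  1.79 -0.    0.7   1.43] w 0.0649 t 14.6833
[-3.89779738 -1.02509514 20.86651154] [-0.47334557  0.62315336 -0.03623584]
```

Side forces have gone and z is pressing at 21 N, so it is on the floor at the expected height. Releasing.

arm_command(
  translation=[
    [0,0,-0.03],
    [0,0,0],
    [0,0,0],
    [0,0,0],
    [0,0,0],
    [0,0,-0.3],
    [0,0,-0.8],
    [0,0,-0.9],
    [0,0,-0.9],
    [0,0,-0.9],
    [0,0,-0.6],
  ],
  rot=[
    [0,0,0],
    [0,0,0],
    [0,0,0],
    [0,0,0],
    [0,0,0],
    [0,0,0],
    [0,0,0],
    [0,0,0],
    [0,0,0],
    [0,0,0],
    [0,0,0],
  ],
  fingers=[0,-1,-1,-1,-1,-1,-1,-1,-1,-1,-1],
)

```text
time: 15.6
tool_pos: [0.593, 0.0343, 0.1815]
tcp_rot: [0.0, 0.999, 0.046, 0.001]
contact_force: [-0.0, -1.1, 0.5]
width: 0.0951
finger_force: 0.0
```

```bash
python3 - <<'E'
from h import *
u=np.radians(9.1); g=np.array([.492,-.3135])
go(*g,.16,-80.9)
c=bot.capture("wrist"); s=bot.capture("side")
w=bot.get_state()["tool_pos"]
for z in (.01,.108): print(z,proj(s,(.592,.034,z)),proj(c,(.592,.034,z)))
E
```

```text
shift [-4.41 11.24  0.71] turn_z -3.9 | now [0.593  0.0343 0.1815] yaw -84.8 j [-0.05  0.48  1.68  0.    0.98  1.43] w 0.0951 t 15.6
0.01 [338.35815485 200.37341039] [319.95896496 184.23760259]
0.108 [339.42396021 176.98034663] [320.01424086 208.85394305]
```

arm_command(
  translation=[
    [-0.37,0.94,0],
    [-0.37,0.94,0],
    [-0.37,0.94,0],
    [-0.37,0.94,0],
    [-0.37,0.94,0],
    [-0.37,0.94,0],
    [-0.37,0.94,0],
    [-0.37,0.94,0],
    [-0.37,0.94,0],
    [-0.37,0.94,0],
    [-0.37,0.94,0],
    [-0.34,0.9,0],
  ],
  rot=[
    [0,0,0],
    [0,0,0],
    [0,0,0],
    [0,0,0],
    [0,0,0],
    [0,0,0],
    [0,0,0],
    [0,0,0],
    [0,0,0],
    [0,0,0],
    [0,0,0],
    [0,0,-3.9],
  ],
  fingers=[-1,-1,-1,-1,-1,-1,-1,-1,-1,-1,-1,-1],
)

```text
time: 16.7
tool_pos: [0.4905, -0.3148, 0.1775]
tcp_rot: [-0.001, 0.997, 0.079, -0.001]
contact_force: [0.7, -0.6, 0.1]
width: 0.0948
finger_force: 0.0
```

arm_command(
  translation=[
    [0,0,0],
    [0,0,0],
  ],
  rot=[
    [0,0,0],
    [0,0,0],
  ],
  fingers=[-1,-1],
)

```text
time: 16.87
tool_pos: [0.4907, -0.3144, 0.1773]
tcp_rot: [-0.001, 0.997, 0.078, -0.001]
contact_force: [-0.2, -0.2, 0.2]
width: 0.0954
finger_force: 0.0
```

```bash
python3 - <<'E'
from h import *
c=bot.capture("wrist"); hsv=cv2.cvtColor(c["img"],cv2.COLOR_RGB2HSV)
p=proj(c,(.492,-.3135,.016)); print(p)
blob(c,hsv[...,1]<90,p,.014,"stone")
go(.492,-.3135,.005,-80.9)
E
```

```text
[319.46853082 183.54641279]
stone px [319.7 183. ] [ 309  156   23   55 1193] ctr [ 491.6 -314. ] size [62.5 24.6] yaw 8.4
shift [0.04 0.02 5.75] turn_z -0.1 | now [ 0.4911 -0.3134  0.1775] yaw -81.0 j [-0.68  0.47  1.71  0.    0.96  0.73] w 0.0949 t 16.9167
```

arm_command(
  translation=[
    [0.04,0.02,0.8],
    [0,0,0.9],
    [0,0,0.9],
    [0,0,0.9],
    [0,0,0.9],
    [0,0,0.6],
    [0,0,0.4],
    [0,0,0.3],
    [0,0,0],
    [0,0,0],
  ],
  rot=[
    [0,0,0],
    [0,0,0],
    [0,0,0],
    [0,0,0],
    [0,0,0],
    [0,0,0],
    [0,0,0],
    [0,0,0],
    [0,0,0],
    [0,0,0],
  ],
  fingers=[-0.4,-0.4,-0.4,-0.4,-0.4,-0.4,-0.4,-0.4,-0.4,1],
)

```text
time: 17.75
tool_pos: [0.4932, -0.3137, 0.0076]
tcp_rot: [0.0, 0.997, 0.08, 0.0]
contact_force: [-0.1, -0.2, 0.2]
width: 0.0637
finger_force: 0.0
```

arm_command(
  translation=[
    [0,0,0],
    [0,0,0],
    [0,0,0],
    [0,0,0],
    [0,0,0],
    [0,0,0],
    [0,0,0],
    [0,0,0],
  ],
  rot=[
    [0,0,0],
    [0,0,0],
    [0,0,0],
    [0,0,0],
    [0,0,0],
    [0,0,0],
    [0,0,0],
    [0,0,0],
  ],
  fingers=[1,1,1,1,1,1,1,1],
  force=20,
)

```text
time: 18.42
tool_pos: [0.4928, -0.314, 0.0075]
tcp_rot: [0.0, 0.997, 0.079, 0.0]
contact_force: [-0.8, 1.4, 3.3]
width: 0.0256
finger_force: 20.0
```

arm_command(
  translation=[
    [0,0,-0.4],
    [0,0,-0.8],
    [0,0,-0.8],
    [0,0,-0.8],
    [0,0,-0.8],
    [0,0,-0.8],
    [0,0,0],
  ],
  rot=[
    [0,0,0],
    [0,0,0],
    [0,0,0],
    [0,0,0],
    [0,0,0],
    [0,0,0],
    [0,0,0],
  ],
  fingers=[1,1,1,1,1,1,1],
)

```text
time: 19.0
tool_pos: [0.4942, -0.3149, 0.1443]
tcp_rot: [0.002, 0.997, 0.08, 0.002]
contact_force: [1.5, -0.5, 0.1]
width: 0.0256
finger_force: 20.0
```

```bash
python3 - <<'E'
from h import *
go(.6025,-.1285,.13,5.2)
E
```

```text
shift [ 4.55 -5.57  0.47] turn_z -86.1 | now [ 0.4942 -0.3149  0.1443] yaw -80.9 j [-0.68  0.51  1.74  0.    0.88  0.73] w 0.0256 t 19.0
```

arm_command(
  translation=[
    [0.3,-0.4,0],
    [0.65,-0.8,0],
    [0.65,-0.8,0],
    [0.65,-0.8,0],
    [0.65,-0.8,0],
    [0.65,-0.8,0],
    [0.65,-0.8,0],
    [0.35,-0.37,0],
    [0,0,0],
    [0,0,0],
    [0,0,0],
    [0,0,0],
  ],
  rot=[
    [0,0,0],
    [0,0,0],
    [0,0,0],
    [0,0,0],
    [0,0,0],
    [0,0,0],
    [0,0,0],
    [0,0,0],
    [0,0,-7],
    [0,0,-7],
    [0,0,-7],
    [0,0,-7],
  ],
  fingers=[1,1,1,1,1,1,1,1,1,1,1,1],
)

```text
time: 20.0
tool_pos: [0.6009, -0.1275, 0.1392]
tcp_rot: [-0.0, 0.947, 0.321, -0.0]
contact_force: [0.2, 0.8, -0.8]
width: 0.0258
finger_force: 20.0
```

arm_command(
  translation=[
    [0,0,0],
    [0,0,0],
    [0,0,0],
    [0,0,0],
    [0,0,0],
    [0,0,0],
    [0,0,0],
    [0,0,0],
    [0,0,0],
    [0,0,0],
    [0,0,0],
  ],
  rot=[
    [0,0,-7],
    [0,0,-7],
    [0,0,-7],
    [0,0,-7],
    [0,0,-7],
    [0,0,-7],
    [0,0,-7],
    [0,0,-7],
    [0,0,-2.1],
    [0,0,0],
    [0,0,0],
  ],
  fingers=[1,1,1,1,1,1,1,1,1,1,1],
)

```text
time: 20.92
tool_pos: [0.6009, -0.1277, 0.1392]
tcp_rot: [-0.0, 0.675, 0.738, -0.0]
contact_force: [1.3, 1.0, -0.7]
width: 0.0258
finger_force: 20.0
```

```bash
python3 - <<'E'
from h import *
c=bot.capture("wrist"); hsv=cv2.cvtColor(c["img"],cv2.COLOR_RGB2HSV)
y=(hsv[...,0]>18)&(hsv[...,0]<32)&(hsv[...,1]>215)&(hsv[...,2]>90)
print(proj(c,(.6025,-.1285,.024)))
crop(c["img"],200,40,440,290,2,"pics/w7.png")
blob(c,y,proj(c,(.6025,-.1285,.024)),.024,"cut")
go(.6025,-.1285,.03,5.2)
E
```

```text
[322.03458794 196.55847919]
cut px [330.  175.9] [ 303  157   50   51 1314] ctr [ 611.5 -107.9] size [33.4 62.5] yaw -42.9
shift [-0.04  0.05  3.64] turn_z -0.1 | now [ 0.6009 -0.1276  0.1392] yaw 5.1 j [-0.32  0.56  1.67  0.    0.92 -0.41] w 0.0258 t 20.9667
```

```bash
python3 - <<'E'
from h import *
c=bot.capture("wrist"); hsv=cv2.cvtColor(c["img"],cv2.COLOR_RGB2HSV)
y=(hsv[...,0]>18)&(hsv[...,0]<32)&(hsv[...,1]>215)&(hsv[...,2]>90)
for r in (160,164,168,172,180,190,200):
    k=np.where(y[r,290:370])[0]+290; 
    if len(k): print(r,k.min(),k.max(),len(k),ray(c,(k.min()+k.max()+1)/2,r,.024)[:2].round(4), ray(c,k.min(),r,.024)[0].round(4),ray(c,k.max()+1,r,.024)[0].round(4))
k=np.where(y[:,318])[0];k=k[(k>140)&(k<260)];print("top edge",k.min(),ray(c,318,k.min(),.024))
print("pred cut pts",[proj(c,(.6025+a,-.1285+b,.024)).round(1) for a,b in ((-.021,.039),(.021,.039))])
E
```

```text
160 303 341 39 [ 0.5998 -0.0928] 0.5814 0.6182
164 305 343 39 [ 0.602  -0.0964] 0.5835 0.6205
168 301 343 39 [ 0.6005 -0.1004] 0.58 0.6209
172 304 343 37 [ 0.6022 -0.1041] 0.5832 0.6213
180 304 343 32 [ 0.603  -0.1118] 0.5837 0.6222
190 315 352 34 [ 0.6136 -0.1208] 0.5951 0.632
200 292 351 11 [ 0.6028 -0.1319] 0.5735 0.6322
top edge 157 [ 0.59526476 -0.09030171  0.024     ]
pred cut pts [array([303.5, 154.9]), array([347.8, 158.8])]
```

View pics/w7.png

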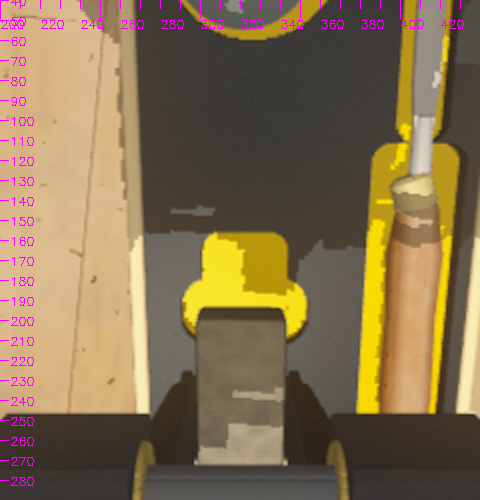

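The stone is aligned with its cut-out to within about 2 mm: cut-out 301–343 px, stone 297–343, and the top edge gives y −.129, which matches the goal. Lowering it.

arm_command(
  translation=[
    [-0.03,0.06,0.5],
    [0,0,0.8],
    [0,0,0.8],
    [0,0,0.7],
    [0,0,0.5],
    [0,0,0.3],
    [0,0,0.2],
    [0,0,0],
    [0,0,0],
  ],
  rot=[
    [0,0,0],
    [0,0,0],
    [0,0,0],
    [0,0,0],
    [0,0,0],
    [0,0,0],
    [0,0,0],
    [0,0,0],
    [0,0,0],
  ],
  fingers=[1,1,1,1,1,1,1,1,1],
)

```text
time: 21.77
tool_pos: [0.6033, -0.1282, 0.0258]
tcp_rot: [0.0, 0.674, 0.738, 0.0]
contact_force: [-0.0, 0.3, -1.0]
width: 0.0258
finger_force: 20.0
```

```bash
python3 - <<'E'
from h import *
go(.6025,-.1285,.0245,5.2);print(bot.get_state()["contact_force"])
E
```

```text
shift [-0.01 -0.03  0.04] turn_z -0.0 | now [ 0.6033 -0.1282  0.0258] yaw 5.2 j [-0.32  0.71  1.74  0.    0.69 -0.41] w 0.0258 t 21.7667
[-0.0022377   0.28362089 -0.97879692]
```

arm_command(
  translation=[
    [-0.01,-0.02,0.04],
    [0,0,0],
    [0,0,0],
    [0,0,0],
    [0,0,0],
    [0,0,0],
    [0,0,-0.4],
    [0,0,-0.8],
    [0,0,-0.9],
    [0,0,-0.9],
    [0,0,-0.9],
    [0,0,-0.9],
  ],
  rot=[
    [0,0,0],
    [0,0,0],
    [0,0,0],
    [0,0,0],
    [0,0,0],
    [0,0,0],
    [0,0,0],
    [0,0,0],
    [0,0,0],
    [0,0,0],
    [0,0,0],
    [0,0,0],
  ],
  fingers=[1,0.6,0.3,0.3,0.3,0.3,0.3,0,-1,-1,-1,-1],
)

```text
time: 22.77
tool_pos: [0.6022, -0.1284, 0.1705]
tcp_rot: [0.0, 0.674, 0.739, 0.0]
contact_force: [-0.1, -0.6, 0.8]
width: 0.0617
finger_force: 0.0
```

```bash
python3 - <<'E'
from h import *
c=bot.capture("wrist"); hsv=cv2.cvtColor(c["img"],cv2.COLOR_RGB2HSV)
np.save("w8.npy",c["img"])
p=proj(c,(.6025,-.1285,.032)); print(p)
y=(hsv[...,0]>18)&(hsv[...,0]<32)&(hsv[...,1]>215)&(hsv[...,2]>90)
for r in range(int(p[1])-40,int(p[1])+60,8):
    print(r,''.join('Y' if y[r,k] else '.' for k in range(270,375,2)))
# brush: origin from blends (top mid +~4mm x), grip at local 18
o=np.array([.4395,.021]); a=np.radians(106); print(o+.018*np.array([np.cos(a),np.sin(a)]))
go(.4345,.038,.25,16)
E
```

```text
[320.57522482 190.14657161]
150 .....................................................
158 ................YYY.YYYYYYYYYYYYYYY..................
166 ................................YYY..................
174 ................................YYYY.................
182 ................................YYYYYYY..............
190 ................................YYYYYYY..............
198 ...............Y................YYYYY................
206 ................................YYY.................Y
214 .................Y..............YYY.................Y
222 ....................................................Y
230 .....................................................
238 .....................................................
246 .....................................................
[0.43453853 0.03830271]
shift [ 6.05 -5.11 -2.53] turn_z -10.8 | now [ 0.6041 -0.1289  0.1758] yaw 5.2 j [-0.32  0.52  1.63  0.    0.99 -0.41] w 0.0654 t 22.8167
```

```bash
python3 - <<'E'
from h import *
im=np.load("w8.npy"); hsv=cv2.cvtColor(im,cv2.COLOR_RGB2HSV)
y=(hsv[...,0]>15)&(hsv[...,0]<35)&(hsv[...,1]>170)&(hsv[...,2]>70); d=(hsv[...,1]<110)&(hsv[...,2]>70)
for r in range(146,236,5): print(r,''.join('Y' if y[r,k] else 's' if d[r,k] else '.' for k in range(280,360,1)))
E
```

```text
146 ssssssssssssssssssssssssssssssssssssssssssssssssssssssssssssssssssssssssssssssss
151 sssssssssssssssssssssssssss............................sssssssssssssssssssssssss
156 ssssssssssssssssssssssYYYYYYYYYYYYYYYYYYYYYYYYYYYYYYYYYYYYYYssssssssssssssssssss
161 sssssssssssssssssssss.YYYYYYYYssssssssssssssss.s....YYYYYYYYYsssssssssssssssssss
166 sssssssssssssssssssss.YYYYYY.ssssssssssssssssssssssss.YYYYYYYsssssssssssssssssss
171 sssssssssssssssssssss.YYYYYY.ssssssssssssssssssssssssYYYYYYY.sssssssssssssssssss
176 sssssssssssssss.YYYYYYYYYYYY.ssssssssssssssssssssssssYYYYYYYYYYYYYssssssssssssss
181 sssssssssssssYYYYYYYYYYYYYYY.ssssssssssssssssssssssssYYYYYYYYYYYYYYYYsssssssssss
186 ssssssssssss.YYYYYYYYYYYYYYY.ssssssssssssssssssssssssYYYYYYYYYYYYYYYY.ssssssssss
191 ssssssssssss.YYYYYYYYYYYYYYY.ssssssssssssssssssssssssYYYYYYYYYYYYYYYYsssssssssss
196 sssssssssssssssYYYYYYYYYYYYY.ssssssssssssssssssssssssYYYYYYYYYYYYYYsssssssssssss
201 sssssssssssssssssssss.YYYYYY.sssssssssssssssssssssss.YYYYYYY..ssssssssssssssssss
206 ssssssssssssssssssssssYYYYYY.sssssssssssssssssssssss.YYYYYYYssssssssssssssssssss
211 ssssssssssssssssssssssYYYYYY.sssssssssssssssssssssssYYYYYYYYssssssssssssssssssss
216 ssssssssssssssssssssss.YYYYY.sssssssssssssssssssssssYYYYYYYsssssssssssssssssssss
221 sssssssssssssssssssssssssssssssssssssss.sss.ssssss....ssssssssssssssssssssssssss
226 ssssssssssssssssssssssssssssssssssssssssssssssssssssssssssssssssssssssssssssssss
231 ssssssssssssssssssssssssssssssssssssssssssssssssssssssssssssssssssssssssssssssss
```

The stone is centred in its cut-out. On to the brush.

arm_command(
  translation=[
    [0.6,-0.51,-0.25],
    [0.6,-0.51,-0.25],
    [0.6,-0.51,-0.25],
    [0.6,-0.51,-0.25],
    [0.6,-0.51,-0.25],
    [0.6,-0.51,-0.25],
    [0.6,-0.51,-0.25],
    [0.6,-0.51,-0.25],
    [0.6,-0.51,-0.25],
    [0.6,-0.51,-0.25],
    [0,0,0],
    [0,0,0],
  ],
  rot=[
    [0,0,0],
    [0,0,0],
    [0,0,0],
    [0,0,0],
    [0,0,0],
    [0,0,0],
    [0,0,0],
    [0,0,0],
    [0,0,-5.4],
    [0,0,-5.4],
    [0,0,0],
    [0,0,0],
  ],
  fingers=[-1,-1,-1,-1,-1,-1,-1,-1,-1,-1,-1,-1],
)

```text
time: 23.82
tool_pos: [0.432, 0.0357, 0.2442]
tcp_rot: [0.001, 0.602, 0.799, 0.001]
contact_force: [0.2, -0.3, -0.5]
width: 0.0953
finger_force: 0.0
```

```bash
python3 - <<'E'
from h import *
c=bot.capture("wrist"); hsv=cv2.cvtColor(c["img"],cv2.COLOR_RGB2HSV); np.save("w9.npy",c["img"])
cv2.imwrite("pics/w9.png",c["img"][:,:,::-1])
a=np.radians(106);u=np.array([np.cos(a),np.sin(a)]);v=np.array([-u[1],u[0]]);o=np.array([.4395,.021])
for x,yy in ((.087,.025),(.087,-.025),(.005,.025),(.005,-.025),(-.088,0)): print(x,yy,proj(c,np.r_[o+u*x+v*yy,.014]).round(1))
p=proj(c,np.r_[o+u*.018,.014])
print(p)
for r in range(int(p[1])-70,int(p[1])+50,8): print(r,[tuple(int(q) for q in hsv[r,k]) for k in range(int(p[0])-35,int(p[0])+36,10)])
go(.4345,.038,.25,16)
E
```

```text
0.087 0.025 [303.  119.6]
0.087 -0.025 [341.9 119.7]
0.005 0.025 [303.8 182.2]
0.005 -0.025 [340.7 182.2]
-0.088 0 [322.1 245.6]
[322.29231515 172.72256007]
102 [(18, 108, 204), (19, 108, 198), (17, 119, 131), (18, 116, 139), (18, 110, 155), (17, 117, 129), (20, 62, 199), (17, 114, 137)]
110 [(19, 112, 205), (18, 111, 193), (17, 117, 139), (17, 122, 146), (18, 119, 139), (17, 112, 178), (17, 105, 202), (17, 106, 187)]
118 [(18, 107, 205), (18, 108, 204), (18, 108, 113), (18, 106, 115), (18, 102, 117), (18, 106, 113), (17, 108, 158), (17, 110, 151)]
126 [(18, 104, 203), (19, 109, 209), (18, 98, 141), (18, 100, 128), (19, 96, 170), (20, 94, 179), (17, 100, 202), (17, 98, 203)]
134 [(19, 107, 208), (19, 96, 204), (19, 92, 181), (19, 94, 182), (19, 93, 184), (19, 96, 178), (17, 96, 202), (17, 97, 203)]
142 [(19, 105, 202), (18, 103, 208), (19, 95, 179), (19, 92, 182), (19, 95, 183), (19, 95, 180), (20, 77, 209), (17, 98, 201)]
150 [(18, 107, 208), (18, 94, 204), (19, 93, 183), (19, 91, 184), (19, 91, 187), (19, 94, 181), (17, 97, 205), (17, 95, 202)]
158 [(18, 99, 201), (18, 95, 202), (1
[... 419 characters left out ...]
160), (16, 74, 168), (17, 99, 203), (17, 99, 203)]
190 [(18, 110, 199), (18, 107, 202), (18, 98, 182), (9, 16, 155), (10, 24, 159), (17, 98, 205), (17, 97, 205), (17, 97, 205)]
198 [(18, 106, 204), (18, 108, 201), (17, 108, 203), (11, 18, 157), (11, 18, 155), (17, 100, 205), (17, 101, 202), (17, 98, 204)]
206 [(19, 101, 204), (18, 104, 203), (17, 109, 196), (150, 7, 147), (6, 16, 156), (18, 106, 203), (16, 111, 156), (17, 98, 203)]
214 [(19, 100, 206), (18, 103, 189), (17, 102, 202), (11, 25, 163), (168, 9, 147), (17, 106, 204), (17, 105, 202), (18, 97, 203)]
shift [ 0.07  0.09 -0.21] turn_z -0.0 | now [0.4325 0.0352 0.2438] yaw 16.0 j [-0.07  0.18  1.96 -0.    1.   -0.35] w 0.0949 t 23.8667
```

```bash
python3 - <<'E'
from h import *
c=bot.capture("wrist"); hsv=cv2.cvtColor(c["img"],cv2.COLOR_RGB2HSV)
m=(hsv[...,1]<50)
blob(c,m&(hsv[...,2]>185),(322,170),.014,"band")
blob(c,m,(320,200),.013,"band+handle")
k=[(r,np.where(m[r,280:365])[0]+280) for r in (160,170,195,205,215,225,235,242)]
for r,q in k: print(r,q.min(),q.max(),ray(c,(q.min()+q.max()+1)/2,r,.014)[:2].round(4))
col=hsv[:,322]; print([ (r,int(col[r,1]),int(col[r,2])) for r in range(112,130,2)])
b=(hsv[...,0]>90)&(hsv[...,0]<125)&(hsv[...,1]>180)
for cnt in cv2.connectedComponentsWithStats(b.astype(np.uint8))[2][1:]:
    if cnt[4]>300: print("blue",cnt)
E
```

```text
band px [321.7 166.9] [304 155  37  25 907] ctr [432.5  45.1] size [48.6 32.3] yaw 15.9
band+handle px [322.  187.5] [ 304  154   37   88 2093] ctr [444.8   2.1] size [ 48.7 124.2] yaw -74.1
160 304 340 [0.4305 0.0544]
170 304 340 [0.4342 0.0415]
195 311 333 [0.4438 0.0083]
205 313 330 [ 0.447  -0.0056]
215 315 329 [ 0.4517 -0.0194]
225 316 329 [ 0.4565 -0.0334]
235 316 328 [ 0.46   -0.0481]Traceback (most recent call last):
  File "<stdin>", line 7, in <module>
    return umr_minimum(a, axis, None, out, keepdims, initial, where)
ValueError: zero-size array to reduction operation minimum which has no identity
```

```bash
python3 - <<'E'
from h import *
go(.4355,.0365,.0065,16)
E
```

```text
shift [0.03 0.1  7.9 ] turn_z -0.1 | now [0.4327 0.035  0.2434] yaw 15.9 j [-0.07  0.18  1.96  0.    1.   -0.35] w 0.0951 t 23.9167
```

arm_command(
  translation=[
    [0.03,0.1,0.9],
    [0,0,0.9],
    [0,0,0.9],
    [0,0,0.9],
    [0,0,0.9],
    [0,0,0.9],
    [0,0,0.9],
    [0,0,0.7],
    [0,0,0.5],
    [0,0,0.3],
    [0,0,0],
    [0,0,0],
  ],
  rot=[
    [0,0,0],
    [0,0,0],
    [0,0,0],
    [0,0,0],
    [0,0,0],
    [0,0,0],
    [0,0,0],
    [0,0,0],
    [0,0,0],
    [0,0,0],
    [0,0,0],
    [0,0,0],
  ],
  fingers=[-1,-1,-1,-1,-1,-1,-1,-1,-1,-1,-1,-1],
)

```text
time: 24.92
tool_pos: [0.4351, 0.0366, 0.0089]
tcp_rot: [-0.0, 0.602, 0.798, -0.0]
contact_force: [0.7, 0.1, -0.8]
width: 0.0948
finger_force: 0.0
```

```bash
python3 - <<'E'
from h import *
go(.4355,.0365,.0065,16)
E
```

```text
shift [-0.01  0.01  0.08] turn_z -0.0 | now [0.4351 0.0366 0.0089] yaw 16.0 j [-0.07  0.6   2.19  0.    0.35 -0.35] w 0.0948 t 24.9167
```

arm_command(
  translation=[
    [0,0,0.1],
    [0,0,0],
    [0,0,0],
    [0,0,0],
    [0,0,0],
    [0,0,0],
    [0,0,0],
    [0,0,0],
    [0,0,0],
    [0,0,0],
    [0,0,0],
  ],
  rot=[
    [0,0,0],
    [0,0,0],
    [0,0,0],
    [0,0,0],
    [0,0,0],
    [0,0,0],
    [0,0,0],
    [0,0,0],
    [0,0,0],
    [0,0,0],
    [0,0,0],
  ],
  fingers=[-0.5,1,1,1,1,1,1,1,1,1,1],
  force=20,
)

```text
time: 25.83
tool_pos: [0.4349, 0.037, 0.0062]
tcp_rot: [0.0, 0.602, 0.799, 0.0]
contact_force: [-0.2, 0.5, 3.4]
width: 0.05
finger_force: 20.0
```

arm_command(
  translation=[
    [0,0,-0.4],
    [0,0,-0.8],
    [0,0,-0.8],
    [0,0,-0.8],
    [0,0,-0.8],
    [0,0,-0.8],
    [0,0,0],
  ],
  rot=[
    [0,0,0],
    [0,0,0],
    [0,0,0],
    [0,0,0],
    [0,0,0],
    [0,0,0],
    [0,0,0],
  ],
  fingers=[1,1,1,1,1,1,1],
)

```text
time: 26.42
tool_pos: [0.4361, 0.0369, 0.1415]
tcp_rot: [0.002, 0.602, 0.799, 0.002]
contact_force: [0.4, -0.9, -0.4]
width: 0.0496
finger_force: 20.0
```

```bash
python3 - <<'E'
from h import *
s=bot.get_state();print(s["width"],s["finger_force"])
# finishing tray: top-cam centre shifted by the wrist-seen offset (+4,+2 mm)
a=np.radians(100.45);Rm=np.array([[np.cos(a),-np.sin(a)],[np.sin(a),np.cos(a)]]);t=np.array([.5785,.250])
g=Rm@[.0174,.049]+t; print(g, "block",Rm@[-.033,-.0425]+t)
go(*g,.14,10.45)
E
```

```text
0.049573775544306434 19.99949812889099
[0.52715677 0.2582239 ] block [0.62628053 0.22525589]
shift [6.25 4.95 0.06] turn_z 5.6 | now [0.4361 0.0369 0.1415] yaw 16.0 j [-0.07  0.33  2.09  0.    0.71 -0.35] w 0.0496 t 26.4167
```

arm_command(
  translation=[
    [0.35,0.25,0],
    [0.7,0.55,0],
    [0.7,0.55,0],
    [0.7,0.55,0],
    [0.7,0.55,0],
    [0.7,0.55,0],
    [0.7,0.55,0],
    [0.7,0.55,0],
    [0.7,0.55,0],
    [0.3,0.3,0],
    [0,0,0],
    [0,0,0],
  ],
  rot=[
    [0,0,0],
    [0,0,0],
    [0,0,0],
    [0,0,0],
    [0,0,0],
    [0,0,0],
    [0,0,0],
    [0,0,0],
    [0,0,0],
    [0,0,5.6],
    [0,0,0],
    [0,0,0],
  ],
  fingers=[1,1,1,1,1,1,1,1,1,1,1,1],
)

```text
time: 27.42
tool_pos: [0.5252, 0.2582, 0.1369]
tcp_rot: [-0.0, 0.639, 0.769, -0.001]
contact_force: [-0.0, -1.3, -0.6]
width: 0.0497
finger_force: 20.0
```

```bash
cat >> h.py <<'E'
def ascii(c,cls,rows,cols):
    for r in rows: print(r,''.join(next((ch for ch,m in cls if m[r,k]),'.') for k in cols))
E
python3 - <<'E'
from h import *
c=bot.capture("wrist"); hsv=cv2.cvtColor(c["img"],cv2.COLOR_RGB2HSV)
b=(hsv[...,0]>95)&(hsv[...,0]<125)&(hsv[...,1]>150)
w=(hsv[...,0]>12)&(hsv[...,0]<25)&(hsv[...,1]>60)
print("cols 250..470 step 4 from",250)
ascii(c,[('B',b),('t',w)],range(0,250,8),range(220,470,3))
blob(c,b,(420,150),.024,"block cut")
a=np.radians(100.45);Rm=np.array([[np.cos(a),-np.sin(a)],[np.sin(a),np.cos(a)]]);t=np.array([.5785,.250])
print("exp block",Rm@[-.033,-.0425]+t,[proj(c,np.r_[Rm@np.array(p)/1+t,.024]).round(1) for p in ((.096,.082),(.096,.016),(-.033,-.0425))])
go(.5272,.2582,.0285,10.45)
E
```

```text
cols 250..470 step 4 from 250
0 ttttttttttttttttttttttttttttttttttttttttttt..ttttttttttttttttttttttttttttttttttttttt
8 tttttttttttttttttttttttttttttttttttttttttttttttttttttttttttttttttttttttttttttttttttt
16 tttttttttttttttttttttttttttttttttttttttttttttttttttttttttttttttttttttttttttttttttttt
24 tttttttttttttttttttttttttttttttttttttttttttttttttttttttttttttttttttttttttttttttttttt
32 tttttttttttttttttttttttttttttttttttttttttttttttttttttttttttttttttttttttttttttttttttt
40 tttttttttttttttttttttttttttttttttttttttttttttttttttttttttttttttttttttttttttttttttttt
48 tttttttttttttttttttttttttttttttttttttttttttttttttttttttttttttttttttttttttttttttttttt
56 ttttttttttttttttttttttttttttttttttttttttttttttttttttttttttttttttt.tttttttttttttttttt
64 tttttttttttttttttttttttttttttttttttttttttttttttttttttttttttttttttttttttttttttttttttt
72 tttttttttttttttttttttttt.ttttttttttttttttttttttttttttttttttttttttttttttttttttttttttt
80 tttttttttttttttttttttttttttttttttttttttttttttttttttttttttttttttttttttttttttttttttttt
88 tttttttttttttttttttttttttttttttttttttttttttttttttttttttttttttttttttttttttttttttttttt
96 ttttttttttttt
[... 1396 characters left out ...]
BBBB...ttt
224 tttttttttttttttttttt.................................BBBBBBBBBBBBBBBBBBBBBBBB....tt.
232 ttttttttttttttttttt.................................BBBBBBBBBBBBBBBBBBBBBBBBB....ttt
240 ttttttttttttttt.ttt...................................BBBBBBBBBBBBBBBBBBBBBBB...tttt
248 ..ttt.tttttttttttttt....................................BBBBBB......................
block cut px [414.3 213.9] [ 376  180   80   84 5118] ctr [621.1 248. ] size [74.3 87.4] yaw -79.2
exp block [0.62628053 0.22525589] [array([286.4, 112.1]), array([359.6, 112.3]), array([412.6, 244.7])]
shift [0.01 0.08 3.62] turn_z 0.1 | now [0.5251 0.2576 0.1372] yaw 10.6 j [ 0.34  0.52  1.74 -0.    0.88  0.16] w 0.0497 t 27.4667
```

```bash
python3 - <<'E'
from h import *
c=bot.capture("wrist"); hsv=cv2.cvtColor(c["img"],cv2.COLOR_RGB2HSV)
b=(hsv[...,0]>95)&(hsv[...,0]<125)&(hsv[...,1]>150)
a=np.radians(100.45);Rm=np.array([[np.cos(a),-np.sin(a)],[np.sin(a),np.cos(a)]]);t=np.array([.5785,.250])
L=lambda u,v,z=.024:((Rm.T@(ray(c,u,v,z)[:2]-t))*1000).round(1)
for r in range(106,122,2):
    k=np.where(b[r,270:368])[0]+270
    if len(k): print(r,k.min(),k.max(),len(k),L(k.min(),r),L(k.max()+1,r))
for r in (195,210,225):
    k=np.where(b[r,365:460])[0]+365; print("block y exp -3,-82",r,L(k.min(),r),L(k.max()+1,r))
k=np.where(b[150:240,415])[0]+150; print("block top exp x31",L(415,k.min()))
w=(hsv[...,2]>60)&(hsv[...,0]>12)&(hsv[...,0]<25)&(hsv[...,1]>60)
for r in (150,180,195):
    k=np.where(w[r,282:375])[0]+282; print("brush",r,k.min(),k.max()); 
print([tuple(int(x) for x in hsv[180,k]) for k in range(276,300,3)],hsv[180,322])
E
```

```text
110 300 350 51 [97.3 69.9] [97.4 24. ]
112 293 356 63 [95.6 76.3] [95.7 18.5]
114 292 357 66 [93.8 77.2] [94.  17.5]
116 293 358 66 [92.1 76.3] [92.2 16.6]
118 358 359 2 [90.5 17.4] [90.5 15.6]
block y exp -3,-82 195 [18.4 -4.5] [ 18.6 -79.1]
block y exp -3,-82 210 [ 3.2 -5.3] [  3.3 -79. ]
block y exp -3,-82 225 [-12.5  -5.1] [-12.3 -78.9]
block top exp x31 [ 33.3 -39.1]
brush 150 282 361
brush 180 282 360
brush 195 282 359
[(19, 87, 225), (22, 82, 224), (18, 101, 137), (18, 99, 137), (18, 98, 138), (18, 99, 139), (18, 100, 138), (18, 96, 138)] [ 18  98 135]
```

```bash
python3 - <<'E'
from h import *
go(.5268,.260,.0275,10.45)
E
```

```text
shift [0.08 0.07 3.67] turn_z 0.1 | now [0.5252 0.2574 0.1375] yaw 10.5 j [ 0.34  0.52  1.74 -0.    0.88  0.16] w 0.0495 t 27.5167
```

arm_command(
  translation=[
    [0.08,0.07,0.5],
    [0,0,0.8],
    [0,0,0.8],
    [0,0,0.7],
    [0,0,0.5],
    [0,0,0.25],
    [0,0,0.05],
    [0,0,0],
    [0,0,0],
  ],
  rot=[
    [0,0,0],
    [0,0,0],
    [0,0,0],
    [0,0,0],
    [0,0,0],
    [0,0,0],
    [0,0,0],
    [0,0,0],
    [0,0,0],
  ],
  fingers=[1,1,1,1,1,1,1,1,1],
)

```text
time: 28.27
tool_pos: [0.5279, 0.2607, 0.0311]
tcp_rot: [0.0, 0.64, 0.768, 0.001]
contact_force: [-1.5, 1.0, -0.2]
width: 0.0496
finger_force: 20.0
```

```bash
python3 - <<'E'
from h import *
go(.5268,.260,.0275,10.45);print(bot.get_state()["contact_force"])
c=bot.capture("wrist"); hsv=cv2.cvtColor(c["img"],cv2.COLOR_RGB2HSV)
b=(hsv[...,0]>95)&(hsv[...,0]<125)&(hsv[...,1]>150)
for r in range(100,210,12):
    k=np.where(b[r,240:400])[0]+240; print(r,[(int(g[0]),int(g[-1])) for g in np.split(k,np.where(np.diff(k)>3)[0]+1) if len(g)])
E
```

```text
shift [-0.02 -0.04  0.12] turn_z -0.0 | now [0.5279 0.2607 0.0311] yaw 10.4 j [0.35 0.68 1.81 0.   0.66 0.16] w 0.0496 t 28.2667
[-1.54085158  0.95501759 -0.17477404]
100 []
112 [(273, 370)]
124 [(266, 277), (363, 376)]
136 [(266, 277), (363, 375)]
148 [(267, 277), (363, 375)]
160 [(268, 278), (362, 374)]
172 [(269, 278), (362, 374)]
184 [(269, 278), (361, 373)]
196 [(270, 279), (361, 373)]
208 [(271, 275), (365, 372)]
```

The brush is centred, with blue gaps of 11 and 13 px either side. I'll lower a little and release.

arm_command(
  translation=[
    [0,-0.03,0.1],
    [0,0,0],
    [0,0,0],
    [0,0,0],
    [0,0,0],
    [0,0,0],
    [0,0,-0.4],
    [0,0,-0.8],
    [0,0,-0.9],
    [0,0,-0.9],
    [0,0,-0.9],
    [0,0,-0.9],
  ],
  rot=[
    [0,0,0],
    [0,0,0],
    [0,0,0],
    [0,0,0],
    [0,0,0],
    [0,0,0],
    [0,0,0],
    [0,0,0],
    [0,0,0],
    [0,0,0],
    [0,0,0],
    [0,0,0],
  ],
  fingers=[1,0,-0.14,-0.14,-0.14,-0.14,-0.14,-0.3,-1,-1,-1,-1],
)

```text
time: 29.32
tool_pos: [0.5264, 0.2607, 0.1735]
tcp_rot: [0.0, 0.64, 0.768, 0.0]
contact_force: [-0.0, -0.5, -0.4]
width: 0.0823
finger_force: 0.0
```

```bash
python3 - <<'E'
from h import *
c=bot.capture("wrist"); hsv=cv2.cvtColor(c["img"],cv2.COLOR_RGB2HSV)
b=(hsv[...,0]>95)&(hsv[...,0]<125)&(hsv[...,1]>150)
ascii(c,[('B',b)],range(90,270,8),range(250,480,3))
go(.39,-.337,.25,-90)
E
```

```text
90 .............................................................................
98 .............................................................................
106 .............................................................................
114 .................BBBBBBBBBBBBBBBB............................................
122 ................................BBB..........................................
130 ................................BBB..........................................
138 ...............................BBBB..........................................
146 ...............................BBBB..........................................
154 ...............B...............BBBB..........................................
162 ...............B...............BBBB..........................................
170 ................................BBB..........................................
178 ................................BB.......BBBBBBBBBBBBBBBBBBBBBB..............
186 ................................BB......BBBBBBBBBBBBBBBBBBBBBBB..............
194 ................................
[... 215 characters left out ...]
..............BBBB..........BBBBB......BBBBBBBBBBBBBBBBBBBBBB...............
226 ...............BBBBB........BBBBBB......BBBBBBBB.BBBBBBBBBBBBB...............
234 ...............BBBBB.......BBBBBBB......BBBBBBB.....BBBBBBBBBB...............
242 ...........................BB...........BBBBBBB........BBBBBBB...............
250 ...................BB......BBBB.........BBBBBB............BBB................
258 ...................BB......BBB.........BBBBBBB...............................
266 ...................BB......BBB.........BBBBBBBB..............................
shift [-18.78  -8.12  -2.47] turn_z -79.6 | now [0.5282 0.2614 0.1786] yaw 10.4 j [0.35 0.48 1.7  0.   0.96 0.17] w 0.086 t 29.3667
```

```bash
python3 - <<'E'
from h import *
c=bot.capture("wrist"); im=c["img"]; hsv=cv2.cvtColor(im,cv2.COLOR_RGB2HSV)
for r in (118,130,150,170,190,205): print(r,[(k,*[int(q) for q in im[r,k]]) for k in range(288,302)])
b=(hsv[...,0]>95)&(hsv[...,0]<125)&(hsv[...,1]>120)
for r in (130,150,170,190):
    k=np.where(b[r,335:365])[0]+335; print(r,k.min(),k.max())
np.save("w10.npy",im)
e=cv2.resize(im[90:270,260:480],None,fx=2,fy=2,interpolation=2); cv2.imwrite("pics/w10.png",e[:,:,::-1])
E
```

```text
118 [(288, 69, 61, 54), (289, 64, 71, 103), (290, 63, 85, 135), (291, 61, 86, 141), (292, 61, 87, 142), (293, 62, 88, 143), (294, 63, 89, 143), (295, 61, 88, 143), (296, 63, 88, 139), (297, 65, 86, 136), (298, 69, 87, 135), (299, 81, 87, 115), (300, 86, 87, 98), (301, 84, 86, 97)]
130 [(288, 67, 79, 119), (289, 65, 87, 141), (290, 65, 87, 141), (291, 65, 88, 142), (292, 65, 89, 143), (293, 66, 90, 143), (294, 64, 89, 142), (295, 72, 85, 121), (296, 109, 97, 88), (297, 128, 109, 80), (298, 132, 112, 82), (299, 133, 113, 83), (300, 133, 113, 82), (301, 134, 113, 82)]
150 [(288, 88, 84, 83), (289, 81, 123, 189), (290, 87, 146, 218), (291, 88, 145, 218), (292, 87, 146, 217), (293, 87, 146, 218), (294, 86, 146, 218), (295, 91, 138, 203), (296, 102, 111, 145), (297, 121, 102, 76), (298, 130, 110, 82), (299, 131, 111, 82), (300, 131, 111, 82), (301, 132, 113, 85)]
170 [(288, 106, 101, 95), (289, 86, 84, 91), (290, 82, 122, 184), (291, 91, 146, 217), (292, 92, 150, 220), (293, 92, 150, 220), (294, 155, 165, 193), (295, 201, 196, 185), (296, 213, 208, 196), (297, 213, 207, 196), (298, 211, 205, 194), (299, 209, 203, 191), (300, 210, 204, 192), (301, 211, 206, 193)]
190 [(288, 114, 110, 104), (289, 101, 96, 89), (290, 80, 87, 121), (291, 86, 133, 199), (292, 93, 151, 220), (293, 93, 151, 221), (294, 107, 145, 200), (295, 192, 192, 192), (296, 219, 214, 202), (297, 220, 216, 204), (298, 220, 215, 203), (299, 220, 214, 203), (300, 221, 215, 203), (301, 220, 215, 202)]
205 [(288, 115, 112, 106), (289, 116, 112, 106), (290, 93, 92, 99), (291, 86, 130, 195), (292, 94, 151, 222), (293, 94, 151, 221), (294, 93, 151, 221), (295, 93, 151, 222), (296, 93, 152, 222), (297, 92, 151, 222), (298, 92, 150, 221), (299, 91, 149, 221), (300, 89, 133, 195), (301, 131, 134, 153)]
130 340 349
150 339 349
170 342 349
190 341 348
```

The brush is bedded with blue showing on both sides, 7 and 9 px. Next the sanding block.

arm_command(
  translation=[
    [-0.84,-0.43,-0.11],
    [-0.84,-0.43,-0.11],
    [-0.84,-0.43,-0.11],
    [-0.84,-0.43,-0.11],
    [-0.84,-0.43,-0.11],
    [-0.84,-0.43,-0.11],
    [-0.84,-0.43,-0.11],
    [-0.84,-0.43,-0.11],
    [-0.84,-0.43,-0.11],
    [-0.84,-0.43,-0.11],
    [-0.84,-0.43,-0.11],
    [-0.84,-0.43,-0.11],
  ],
  rot=[
    [0,0,0],
    [0,0,0],
    [0,0,0],
    [0,0,0],
    [0,0,0],
    [0,0,0],
    [0,0,0],
    [0,0,0],
    [0,0,0],
    [0,0,0],
    [0,0,0],
    [0,0,0],
  ],
  fingers=[-1,-1,-1,-1,-1,-1,-1,-1,-1,-1,-1,-1],
)

```text
time: 30.42
tool_pos: [0.4281, -0.0658, 0.2109]
tcp_rot: [-0.0, 0.64, 0.768, 0.0]
contact_force: [1.1, -0.4, 0.7]
width: 0.095
finger_force: 0.0
```

arm_command(
  translation=[
    [-0.84,-0.43,-0.11],
    [-0.84,-0.43,-0.11],
    [-0.84,-0.43,-0.11],
    [-0.84,-0.43,-0.11],
    [-0.84,-0.43,-0.11],
    [-0.84,-0.43,-0.11],
    [-0.84,-0.43,-0.11],
    [-0.84,-0.43,-0.11],
    [-0.84,-0.43,-0.11],
    [-0.84,-0.43,-0.11],
    [0,0,0],
    [0,0,0],
  ],
  rot=[
    [0,0,0],
    [0,0,0],
    [0,0,0],
    [0,0,0],
    [0,0,0],
    [0,0,0],
    [0,0,0],
    [0,0,0],
    [0,0,0],
    [0,0,0],
    [0,0,7],
    [0,0,7],
  ],
  fingers=[-1,-1,-1,-1,-1,-1,-1,-1,-1,-1,-1,-1],
)

```text
time: 31.42
tool_pos: [0.3469, -0.337, 0.2436]
tcp_rot: [-0.0, 0.731, 0.682, 0.0]
contact_force: [-0.3, 0.1, 1.2]
width: 0.0951
finger_force: 0.0
```

```bash
python3 - <<'E'
from h import *
go(.35,-.337,.25,-88)
E
```

```text
shift [ 0.01  0.1  -0.21] turn_z 84.0 | now [ 0.3469 -0.337   0.2436] yaw -4.0 j [-0.91  0.26  1.86  0.    1.03 -0.84] w 0.0951 t 31.4167
```

arm_command(
  translation=[
    [0,0,0],
    [0,0,0],
    [0,0,0],
    [0,0,0],
    [0,0,0],
    [0,0,0],
    [0,0,0],
    [0,0,0],
    [0,0,0],
    [0,0,0],
    [0,0,0],
    [0,0,0],
  ],
  rot=[
    [0,0,7],
    [0,0,7],
    [0,0,7],
    [0,0,7],
    [0,0,7],
    [0,0,7],
    [0,0,7],
    [0,0,7],
    [0,0,7],
    [0,0,7],
    [0,0,7],
    [0,0,7],
  ],
  fingers=[-1,-1,-1,-1,-1,-1,-1,-1,-1,-1,-1,-1],
)

```text
time: 32.42
tool_pos: [0.3475, -0.3356, 0.2436]
tcp_rot: [-0.0, 1.0, 0.018, -0.0]
contact_force: [0.5, -0.8, -0.2]
width: 0.0951
finger_force: 0.0
```

arm_command(
  translation=[
    [0,0,0],
    [0,0,0],
  ],
  rot=[
    [0,0,0],
    [0,0,0],
  ],
  fingers=[-1,-1],
)

```text
time: 32.58
tool_pos: [0.3476, -0.3357, 0.2437]
tcp_rot: [-0.0, 1.0, 0.023, -0.0]
contact_force: [-0.0, -0.2, 0.1]
width: 0.0951
finger_force: 0.0
```

```bash
python3 - <<'E'
from h import *
go(.35,-.337,.25,-88)
c=bot.capture("wrist"); im=c["img"]; np.save("w11.npy",im)
h=[proj(c,(x,y,.032)).round(1) for x,y in ((.389+.055,-.338+.031),(.389+.055,-.338-.031),(.389-.055,-.338+.031),(.389-.055,-.338-.031))]; print(h)
e=cv2.resize(im[60:260,220:430],None,fx=3,fy=3,interpolation=2)
for x in range(220,430,10): cv2.line(e,((x-220)*3,0),((x-220)*3,15 if x%50==0 else 7),(255,0,255),1)
for y in range(60,260,10): cv2.line(e,(0,(y-60)*3),(15 if y%50==0 else 7,(y-60)*3),(255,0,255),1)
cv2.imwrite("pics/w11.png",e[:,:,::-1])
E
```

```text
shift [ 0.08  0.05 -0.21] turn_z 0.6 | now [ 0.3476 -0.3357  0.2437] yaw -87.4 j [-0.9   0.26  1.86  0.    1.03  0.62] w 0.0951 t 32.5833
[array([299.7,  96.4]), array([351.2,  98.9]), array([297.3, 185.7]), array([345. , 187.9])]
```

View pics/w11.png

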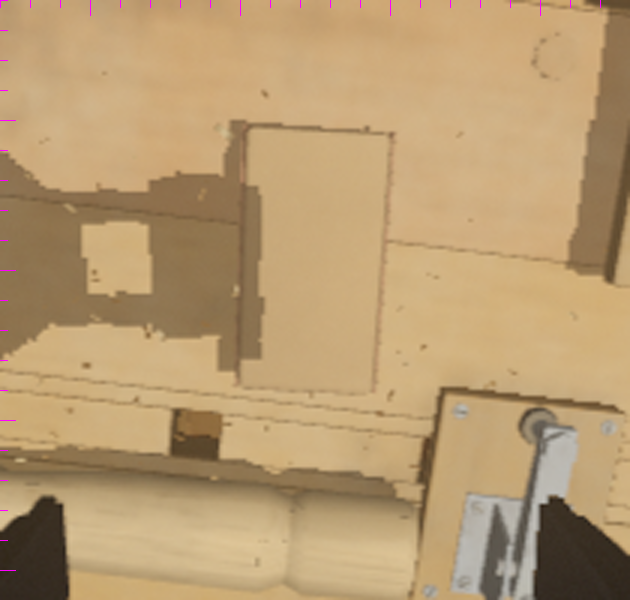

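The block's top corners are at (302.3,102.3), (351,104.7), (344.7,190.3) and (300,188.7). A clamp and a roller lie just on the robot's side of it, at x below about .335, so I'll grip slightly to the far side of centre.

```bash
python3 - <<'E'
from h import *
c=bot.capture("wrist")
P=np.array([ray(c,*p,.032) for p in ((302.3,102.3),(351,104.7),(344.7,190.3),(300,188.7))])
print(P.mean(0),[np.linalg.norm(P[i]-P[i-1]).round(4) for i in range(4)])
d=P[0]+P[1]-P[2]-P[3];a=np.arctan2(d[1],d[0]);print(np.degrees(a)); e=P[0]+P[3]-P[1]-P[2];print(np.degrees(np.arctan2(e[1],e[0]))-90)
g=P.mean(0)[:2]+.005*np.array([np.cos(a),np.sin(a)]);print(g)
print("clamp",ray(c,220+445/3,60+390/3,.02))
go(*g,.017,np.degrees(a)-90)
E
```

```text
[ 0.38392996 -0.33979826  0.032     ] [np.float64(0.1072), np.float64(0.0589), np.float64(0.1066), np.float64(0.0582)]
-0.009497129635742153
0.2609026314329128
[ 0.38892996 -0.33979909]
clamp [ 0.32983326 -0.40171898  0.02      ]
shift [1.37 0.2  7.56] turn_z 2.6 | now [ 0.3476 -0.3358  0.2437] yaw -87.4 j [-0.9   0.26  1.86  0.    1.03  0.62] w 0.0947 t 32.6833
```

arm_command(
  translation=[
    [0.45,0.07,0.7],
    [0.45,0.07,0.8],
    [0.45,0.07,0.9],
    [0,0,0.9],
    [0,0,0.9],
    [0,0,0.9],
    [0,0,0.9],
    [0,0,0.7],
    [0,0,0.5],
    [0,0,0.35],
    [0,0,0],
    [0,0,0],
  ],
  rot=[
    [0,0,0],
    [0,0,0],
    [0,0,2.6],
    [0,0,0],
    [0,0,0],
    [0,0,0],
    [0,0,0],
    [0,0,0],
    [0,0,0],
    [0,0,0],
    [0,0,0],
    [0,0,0],
  ],
  fingers=[-1,-1,-1,-1,-1,-1,-1,-1,-1,-1,-1,-1],
)

```text
time: 33.68
tool_pos: [0.3885, -0.3405, 0.0172]
tcp_rot: [-0.0, 1.0, -0.001, -0.0]
contact_force: [-0.5, -0.1, 0.1]
width: 0.095
finger_force: 0.0
```

```bash
python3 - <<'E'
from h import *
go(.389,-.3398,.016,-90);print(bot.get_state()["contact_force"])
E
```

```text
shift [ 0.02 -0.02  0.04] turn_z -0.1 | now [ 0.3885 -0.3405  0.0172] yaw -90.1 j [-0.85  0.64  1.99  0.    0.51  0.73] w 0.095 t 33.6833
[-0.49688595 -0.08887773  0.05590878]
```

arm_command(
  translation=[
    [0,0,0.02],
    [0,0,0],
    [0,0,0],
    [0,0,0],
    [0,0,0],
    [0,0,0],
    [0,0,0],
    [0,0,0],
    [0,0,0],
    [0,0,0],
  ],
  rot=[
    [0,0,0],
    [0,0,0],
    [0,0,0],
    [0,0,0],
    [0,0,0],
    [0,0,0],
    [0,0,0],
    [0,0,0],
    [0,0,0],
    [0,0,0],
  ],
  fingers=[1,1,1,1,1,1,1,1,1,1],
  force=15,
)

```text
time: 34.52
tool_pos: [0.3885, -0.3405, 0.0169]
tcp_rot: [0.0, 1.0, -0.002, 0.0]
contact_force: [-0.9, 1.3, 5.9]
width: 0.0618
finger_force: 15.0
```

arm_command(
  translation=[
    [0,0,-0.4],
    [0,0,-0.8],
    [0,0,-0.9],
    [0,0,-0.9],
    [0,0,-0.9],
    [0,0,-0.9],
    [0,0,-0.9],
    [0,0,0],
  ],
  rot=[
    [0,0,0],
    [0,0,0],
    [0,0,0],
    [0,0,0],
    [0,0,0],
    [0,0,0],
    [0,0,0],
    [0,0,0],
  ],
  fingers=[1,1,1,1,1,1,1,1],
)

```text
time: 35.18
tool_pos: [0.3896, -0.3417, 0.1921]
tcp_rot: [0.003, 1.0, -0.002, 0.002]
contact_force: [0.2, 0.1, -0.5]
width: 0.0625
finger_force: 15.0
```

```bash
python3 - <<'E'
from h import *
s=bot.get_state();print(s["width"],s["finger_force"])
a=np.radians(100.45);Rm=np.array([[np.cos(a),-np.sin(a)],[np.sin(a),np.cos(a)]]);t=np.array([.5781,.252])
g=Rm@[-.033+.005,-.0425]+t; print(g)
go(*g,.18,10.45)
E
```

```text
0.06250201940458262 14.999874830245972
[0.62497364 0.23217296]
shift [  7.79 -19.15   0.34] turn_z 79.4 | now [ 0.3896 -0.3417  0.1921] yaw -90.2 j [-0.85  0.36  1.85  0.    0.92  0.73] w 0.0625 t 35.1833
```

arm_command(
  translation=[
    [0.37,-0.91,0],
    [0.37,-0.91,0],
    [0.37,-0.91,0],
    [0.37,-0.91,0],
    [0.37,-0.91,0],
    [0.37,-0.91,0],
    [0.37,-0.91,0],
    [0.37,-0.91,0],
    [0.37,-0.91,0],
    [0.37,-0.91,0],
    [0.37,-0.91,0],
    [0.37,-0.91,0],
  ],
  rot=[
    [0,0,0],
    [0,0,0],
    [0,0,0],
    [0,0,0],
    [0,0,0],
    [0,0,0],
    [0,0,0],
    [0,0,0],
    [0,0,0],
    [0,0,0],
    [0,0,0],
    [0,0,0],
  ],
  fingers=[1,1,1,1,1,1,1,1,1,1,1,1],
)

```text
time: 36.18
tool_pos: [0.5228, -0.0118, 0.187]
tcp_rot: [-0.0, 1.0, -0.002, -0.0]
contact_force: [0.4, 0.6, -1.4]
width: 0.0622
finger_force: 15.0
```

arm_command(
  translation=[
    [0.37,-0.91,0],
    [0.37,-0.91,0],
    [0.37,-0.91,0],
    [0.37,-0.91,0],
    [0.37,-0.91,0],
    [0.37,-0.91,0],
    [0.37,-0.91,0],
    [0.37,-0.91,0],
    [0.37,-0.95,0],
    [0,0,0],
    [0,0,0],
    [0,0,0],
  ],
  rot=[
    [0,0,0],
    [0,0,0],
    [0,0,0],
    [0,0,0],
    [0,0,0],
    [0,0,0],
    [0,0,0],
    [0,0,0],
    [0,0,0],
    [0,0,-6.7],
    [0,0,-6.7],
    [0,0,-6.7],
  ],
  fingers=[1,1,1,1,1,1,1,1,1,1,1,1],
)

```text
time: 37.18
tool_pos: [0.623, 0.2339, 0.1863]
tcp_rot: [0.0, 0.984, 0.176, -0.001]
contact_force: [-0.1, -0.0, -1.0]
width: 0.0621
finger_force: 15.0
```

arm_command(
  translation=[
    [0,0,0],
    [0,0,0],
    [0,0,0],
    [0,0,0],
    [0,0,0],
    [0,0,0],
    [0,0,0],
    [0,0,0],
    [0,0,0],
    [0,0,0],
    [0,0,0],
    [0,0,0],
  ],
  rot=[
    [0,0,-6.7],
    [0,0,-6.7],
    [0,0,-6.7],
    [0,0,-6.7],
    [0,0,-6.7],
    [0,0,-6.7],
    [0,0,-6.7],
    [0,0,-6.7],
    [0,0,-6.7],
    [0,0,-6.7],
    [0,0,-6.7],
    [0,0,-6.7],
  ],
  fingers=[1,1,1,1,1,1,1,1,1,1,1,1],
)

```text
time: 38.18
tool_pos: [0.6231, 0.2332, 0.1866]
tcp_rot: [-0.0, 0.638, 0.77, -0.0]
contact_force: [-0.5, -0.2, -0.3]
width: 0.0623
finger_force: 15.0
```

```bash
python3 - <<'E'
from h import *
print(bot.get_state()["finger_force"])
go(.625,.2322,.10,10.45)
E
```

```text
14.996490776538849
shift [-0.04  0.06  2.89] turn_z 0.2 | now [0.6231 0.2332 0.1866] yaw 10.6 j [0.26 0.58 1.48 0.   1.08 0.07] w 0.0623 t 38.1833
```

Down to z 0.05, then check the gaps.

arm_command(
  translation=[
    [-0.04,0.06,0.6],
    [0,0,0.8],
    [0,0,0.8],
    [0,0,0.8],
    [0,0,0.8],
    [0,0,0.5],
    [0,0,0.25],
    [0,0,0],
    [0,0,0],
  ],
  rot=[
    [0,0,0.2],
    [0,0,0],
    [0,0,0],
    [0,0,0],
    [0,0,0],
    [0,0,0],
    [0,0,0],
    [0,0,0],
    [0,0,0],
  ],
  fingers=[1,1,1,1,1,1,1,1,1],
)

```text
time: 38.93
tool_pos: [0.6254, 0.2325, 0.0511]
tcp_rot: [-0.0, 0.642, 0.767, -0.0]
contact_force: [0.2, -0.2, -0.3]
width: 0.0621
finger_force: 15.0
```

```bash
python3 - <<'E'
from h import *
go(.625,.2322,.0305,10.45);print(bot.get_state()["contact_force"])
c=bot.capture("wrist"); hsv=cv2.cvtColor(c["img"],cv2.COLOR_RGB2HSV)
b=(hsv[...,0]>95)&(hsv[...,0]<125)&(hsv[...,1]>120)
for r in range(100,250,10):
    k=np.where(b[r,230:450])[0]+230; print(r,[(int(g[0]),int(g[-1])) for g in np.split(k,np.where(np.diff(k)>3)[0]+1) if len(g)])
a=np.radians(100.45);Rm=np.array([[np.cos(a),-np.sin(a)],[np.sin(a),np.cos(a)]]);t=np.array([.5781,.252])
for p in ((.031,-.003),(.031,-.082)): print("cut corner",proj(c,np.r_[Rm@p+t,.024]).round(1))
for p in ((.0225,-.0115),(.0225,-.0735)): print("block",proj(c,np.r_[Rm@p+t,.024+.055]).round(1))
E
```

```text
shift [-0.01 -0.02  0.69] turn_z -0.3 | now [0.6254 0.2325 0.0511] yaw 10.1 j [0.26 0.73 1.59 0.   0.82 0.08] w 0.0621 t 38.9333
[ 0.22322813 -0.19270683 -0.34746242]
100 []
110 []
120 []
130 [(230, 230)]
140 [(230, 230), (278, 367)]
150 [(230, 231), (264, 379)]
160 [(230, 232), (377, 378)]
170 [(230, 233)]
180 [(230, 234)]
190 [(230, 235)]
200 [(230, 236)]
210 [(230, 237)]
220 [(230, 238)]
230 [(230, 238)]
240 [(230, 239)]
cut corner [258.1 142. ]
cut corner [380.8 141.2]
block [254.2 169.2]
block [384.7 168.5]
```

arm_command(
  translation=[
    [0,0,0.3],
    [0,0,0.2],
    [0,0,0.12],
    [0,0,0.06],
    [0,0,0],
    [0,0,0],
  ],
  rot=[
    [0,0,-0.3],
    [0,0,0],
    [0,0,0],
    [0,0,0],
    [0,0,0],
    [0,0,0],
  ],
  fingers=[1,1,1,1,1,1],
)

```text
time: 39.48
tool_pos: [0.6254, 0.2324, 0.0308]
tcp_rot: [-0.0, 0.64, 0.768, 0.0]
contact_force: [-0.2, -0.8, 0.2]
width: 0.0622
finger_force: 15.0
```

```bash
python3 - <<'E'
from h import *
go(.625,.2322,.0305,10.45);print(bot.get_state()["contact_force"],bot.get_state()["wrist_torque"])
c=bot.capture("wrist"); hsv=cv2.cvtColor(c["img"],cv2.COLOR_RGB2HSV)
b=(hsv[...,0]>95)&(hsv[...,0]<125)&(hsv[...,1]>120)
for r in range(120,250,8):
    k=np.where(b[r,230:450])[0]+230; print(r,[(int(g[0]),int(g[-1])) for g in np.split(k,np.where(np.diff(k)>3)[0]+1) if len(g)])
E
```

```text
shift [-0.01 -0.01  0.01] turn_z -0.0 | now [0.6254 0.2324 0.0308] yaw 10.4 j [0.26 0.76 1.6  0.   0.79 0.08] w 0.0622 t 39.4833
[-0.15498711 -0.78050649  0.24514944] [-0.0959529   0.01153172 -0.01191572]
120 []
128 []
136 []
144 [(269, 379)]
152 [(260, 384)]
160 [(259, 263), (377, 385)]
168 [(259, 261), (379, 385)]
176 [(260, 262), (378, 384)]
184 [(260, 262), (378, 384)]
192 [(261, 262), (377, 383)]
200 [(262, 263), (377, 383)]
208 [(262, 263), (377, 383)]
216 [(262, 264), (376, 382)]
224 [(263, 264), (376, 382)]
232 []
240 [(230, 230)]
248 [(230, 231)]
```

The block is inside the cut-out, with gaps of 3 and 7 px and no contact force. I'll nudge it 1 mm, release and rise.

arm_command(
  translation=[
    [0,0.04,0],
    [0,0,0.02],
    [0,0,0],
    [0,0,0],
    [0,0,0],
    [0,0,0],
    [0,0,-0.3],
    [0,0,-0.8],
    [0,0,-0.9],
    [0,0,-0.9],
    [0,0,-0.9],
    [0,0,-0.9],
  ],
  rot=[
    [0,0,0],
    [0,0,0],
    [0,0,0],
    [0,0,0],
    [0,0,0],
    [0,0,0],
    [0,0,0],
    [0,0,0],
    [0,0,0],
    [0,0,0],
    [0,0,0],
    [0,0,0],
  ],
  fingers=[1,1,-0.4,-0.4,-0.4,-0.4,-0.4,-0.5,-1,-1,-1,-1],
)

```text
time: 40.53
tool_pos: [0.6264, 0.2326, 0.1733]
tcp_rot: [0.0, 0.64, 0.768, 0.0]
contact_force: [-0.6, -0.2, -0.4]
width: 0.092
finger_force: 0.0
```

```bash
python3 - <<'E'
from h import *
c=bot.capture("wrist"); hsv=cv2.cvtColor(c["img"],cv2.COLOR_RGB2HSV)
b=(hsv[...,0]>95)&(hsv[...,0]<125)&(hsv[...,1]>120)
ascii(c,[('B',b)],range(120,265,8),range(190,400,3))
go(.45,.35,.3)
E
```

```text
120 ....B.................BBB.............................................
128 ......................BBB.............................................
136 ......................BBB.......BBBBBBBBBBBBBBBBBBBBBBBB..............
144 .......................BB.......B.....................BB..............
152 .....B................BBBB......BB....................BB..............
160 ......BB.............BBBBB......BB....................BB..............
168 ......BBB...........BBBBBB......BB....................BB..............
176 ......BBBB..........BBBBBB......BB....................BB..............
184 .......BBBB.........BBBBBB......BB....................BB..............
192 .......BBBB........BBBBBBB......BB....................BB..............
200 ........BBBB.......BBBBBBB......BB....................BB..............
208 ...........B.......BBB...........B....................BB..............
216 ...........BB......BBBB..........B....................BB..............
224 ...........BB......BBBB..........B....................B...............
232 ............B......BBBB..........B....................B...............
240 ...................BBBB...............................................
248 ......................................................................
256 ......................................................................
264 ......................................................................
shift [ 4.91 -5.11 -4.07] turn_z 0 | now [0.6282 0.2332 0.179 ] yaw 10.4 j [0.26 0.59 1.48 0.   1.06 0.07] w 0.0937 t 40.5833
```

The block is bedded with blue visible on three sides. I'll move the arm aside and check the jar and chisel.

arm_command(
  translation=[
    [0.5,-0.5,-0.4],
    [0.5,-0.5,-0.4],
    [0.5,-0.5,-0.4],
    [0.5,-0.5,-0.4],
    [0.5,-0.5,-0.4],
    [0.5,-0.5,-0.4],
    [0.5,-0.5,-0.4],
    [0.5,-0.5,-0.4],
    [0.5,-0.5,-0.4],
    [0.5,-0.5,-0.4],
    [0,0,0],
    [0,0,0],
  ],
  rot=[
    [0,0,0],
    [0,0,0],
    [0,0,0],
    [0,0,0],
    [0,0,0],
    [0,0,0],
    [0,0,0],
    [0,0,0],
    [0,0,0],
    [0,0,0],
    [0,0,0],
    [0,0,0],
  ],
  fingers=[-1,-1,-1,-1,-1,-1,-1,-1,-1,-1,-1,-1],
)

```text
time: 41.58
tool_pos: [0.4514, 0.3535, 0.2922]
tcp_rot: [0.0, 0.639, 0.769, 0.001]
contact_force: [-0.4, -0.5, 0.7]
width: 0.0952
finger_force: 0.0
```

```bash
python3 - <<'E'
from h import *
t=bot.capture("top"); s=bot.capture("side")
ht=cv2.cvtColor(t["img"],cv2.COLOR_RGB2HSV); hs=cv2.cvtColor(s["img"],cv2.COLOR_RGB2HSV)
print("top jar lid/base exp",proj(t,(.592,.034,.108)),proj(t,(.592,.034,.01)))
y=(ht[...,0]>18)&(ht[...,0]<32)&(ht[...,1]>190)&(ht[...,2]>80); o=(ht[...,0]<17)&(ht[...,1]>70)&(ht[...,2]>90); g=(ht[...,1]<60)&(ht[...,2]>110)
ascii(t,[('Y',y),('o',o),('g',g)],range(142,198,2),range(285,385,1))
print("side jar lid/base exp",proj(s,(.592,.034,.108)),proj(s,(.592,.034,.01)))
y=(hs[...,0]>18)&(hs[...,0]<32)&(hs[...,1]>150)&(hs[...,2]>80);o=(hs[...,0]<17)&(hs[...,1]>70)&(hs[...,2]>90); g=(hs[...,1]<60)&(hs[...,2]>90)
ascii(s,[('Y',y),('o',o),('g',g)],range(160,256,3),range(305,395,1))
E
```

```text
top jar lid/base exp [305.3453296  170.69930347] [306.5611824  177.85396716]
142 ....................................................................................................
144 ....................................................................................................
146 ....................................................................................................
148 ...........................................................YYYYYYYYYYYYYYYYYYYYYYYYYY...............
150 ............................................YYYYYYYYYYYYYY..........ooooooooooooooo.YY..............
152 ...........................................YYYYYYY...oooooooooooooooooooooooooooooo.YY..............
154 ...gg.........YYYYYYYYY.......gg.ggggggg.ggggggg.....oooooooooooooooooooooooooooooYYYY..............
156 ........YY.g.gggggggggggggggggggggggggggg.............oooooooo.YYYYYYYYYYYYYYYYYYYYYYY..............
158 .......YY..gggggggggggg......YYYYYYYYYYYYY..YYYYYYYYYYYYYYYYYYYYYYYYYYYYYYYYYYYYYYYY................
160 .........YYY.YYYYY...........................YYYYYYYYYYY..................
[... 4334 characters left out ...]
....YYYY.oooooooo.Y........o.o.ooo.
235 ..o.o.....oooooo.ooooo..........YYYYY.........YYYY..........YYYY.oooooooo.Y............ooo
238 o.oo.oo.ooooooooo..ooo............YYYY........YYY............YYYY.oooooooo..Y.............
241 ooooo.o.o.ooo.oo..o.ooo.............Y.........................YYYY.ooooooo.YY.............
244 ooooooooooooooooooooooo........................................YYYY.ooooo.YYYY............
247 ooooooo..oooooooooooo.oo..................................................................
250 oooooooooooooo.ooooooooo..................................................................
253 ooooooooooooooooooooooooo.................................................................
```

The lid centre, body and base line up in the side view at about column 338, so the jar is upright. The lid's row (177.5 against 177.0 predicted) matches the well floor height, and yellow shows on both sides in the top view. The chisel, stone, brush and block are all bedded. Handing in.

```bash
python3 -c "
from workcell import bot
print(bot.finish_job())"
```

```text
the job is handed in; nothing more can be done
None
```

Both kits are made up and handed in at about 42 s: the narrow chisel, jar and whetstone are in the hinge tray, and the brush and sanding block are in the finishing tray. I placed the jar before the whetstone, because gripping the stone first would have hit the jar.

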